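# Tip the parts pan and scoop up the wheel nuts

### The arm

A 6-joint arm with a two-finger parallel gripper is mounted at the origin on the work surface. World frame = base frame: x ahead of the robot, y to its left, z up, the work surface at z = 0. Lengths are in m, angles in degrees, forces in N, time in s.
With the tool pointing down it reaches from about 0.25 to 0.85 m from the base axis. Payload 12.5 kg.
Tool frame: the origin (TCP) lies between the finger pads; the fingertips stand 11 mm ahead of it and the grasp point (between the pads) lies 8 mm behind it; z points along the fingers, y is the line along which they close (so a half turn about z gives the same grasp; the last joint's range is limited). The gripper opens to 93 mm and grips with 3 to 60 N. Pads are 15 mm wide; open, the fingers measure 128 mm over their backs; the gripper's body (75 mm by 188 mm) begins 65 mm behind the grasp point.
Start: joints at [62.705, 20.094, 94.641, -0, 65.266, -4.847], TCP at [0.21, 0.508, 0.23] pointing down, gripper open.
Joint ranges: [-157.81, 157.81], [-45, 120.19], [0.68, 151.7], [-89.99, 269.99], [4.06, 180], [-164.3, 164.3]. Speed limits (degrees/s): [127.2, 127.2, 159.86, 180, 180, 180].

### API

Orientations are given as [roll, pitch, yaw] about the fixed x, y, z axes, in that order (R = Rz(yaw) Ry(pitch) Rx(roll)).
In Python, from bench import env gives the robot as it stands.
- The arm moves only by the tool move_arm, never from a script. Its argument "deltas" is a list of rows, each a list of 3 entries, a list of its own where there are three numbers: the closure, from -1 (fully open) to 1 (shut), so that 0 is half open, then the shift along the tool's x, y, z in cm, then the turn, a rotation vector about the tool's x, y, z in rad. A call has 1 to 10 rows; each row shifts and turns the commanded pose from where the row before left it, along the tool's axes as they then stand; what a row does not reach is not made up. A row lasts 1/8 s, in which the tool goes at most 62.5 mm and 10.7 degrees, less where a joint would pass 70% of its speed; a pose out of reach is approached as far as the arm can. A call is refused whole if a number of a shift passes 6.25 or a number of a turn 0.188, either way. A call with a gripper value outside its range is refused whole. The fingers move at their own pace and stop on an object; "grip_force" is the grip in N (left out, the last holds). Time passes only in rows, so rows that do not move let the fingers close. It gives the time, the measured TCP pose, the force, the opening and the grip force at its end, in the units of the state.
- env.sense(): the state, without advancing time (a new reading comes with each control period).
- env.snapshot(name): name is "scene" or "top"; returns the picture (480x640x3 uint8, red, green, blue); there is no depth.
- env.camera_info(name): a dict with "vfov" (degrees; the focal length in pixels is half the picture's height over the tangent of half this angle, whatever the lens; pixels are square), "cx", "cy" (the principal point, pixels), "cam_to_world" (4x4, takes a point from camera to world coordinates). Camera axes: x right, y down, z forward; pixel columns grow to the right and rows downward; lengths in m; the calibration is good to about 2 mm. A picture is of the moment at which its call begins. camera_info takes no time and is no camera call.
- env.close_job(): hands the job in; it is judged then, once.
The state is a dict: "t": time; "joints": joint angles; "qd": joint speeds; "joint_torque": joint torques, N m; "eef_pos": TCP position; "tool_rot": TCP orientation; "force": force on the tool from outside, world axes, zero at the start; "ft_torque": the same for the moment, N m; "opening": finger opening in m; "finger_force": force on a finger pad.
Only numpy, scipy, OpenCV 4.12 (cv2) and the standard library are available. Lean on these libraries where they do the work, as an engineer would, in place of code of your own. Each camera call takes 0.05 s, during which the arm holds its last target. There are 200 camera calls.

### The job

Press the front flange of the tilting pan down to its stop, steadily, so that all five wheel nuts slide into a heap at the low end; then take the hand scoop, gather all five in one scoopful, lift them out and empty them into the yellow bin. Lay the scoop back down flat where it lay and let go of it. Do not touch the nuts with the gripper, do not shift the bin, and leave the other things on the trolley where they are.

Things in the scene. Friction and masses are not known exactly. Their poses are not given: they have to be found in the camera images.
- pan (a joint): Tilt of the shallow stainless pan about the level trunnions through its two grey side cheeks, rad: 0 = level (as it starts), 0.42 = front (robot-side) end fully down on its stop. Friction clamps (about 0.9 N m, some 7 to 8 N pressed down at the front flange) hold it at whatever angle it is left
- pan_floor (a point): Centre of the pan's flat inner floor; turns with the pan: x points to the pan's rear end (front end at -x, towards the robot), y across, z square to the floor, up. Inner floor 200 (x) x 114 (y) mm, four upright walls 45 mm high and 4 mm thick. The tilt axis runs along y, 12 mm above this point (90 mm above the table). The cheeks and their black clamp knobs stand outside the pan, to 115 mm above the table and 95 mm either side of its middle, on a base plate 220 x 190 mm
- pan_lip (a point): Middle of the top face of the pan's front flange (black rubber pad), 34 mm deep (x) x 122 mm wide (y), 4 mm thick, level with the pan's rim; turns with the pan; 120 mm in front of the tilt axis and 33 mm above it when level
- scoop_grip (a point): The place to hold the scoop: point inside its red grip. Axes are the scoop's: mouth at -x, grip at the rear +x, z up when it lies flat. The grip is a straight bar 20 mm wide (y, flat sides) and 22 mm thick, rising to the rear at 62 degrees to the bowl's floor, free from about 55 mm below this point to 34 mm above it along the bar; this point is 81.8 mm (x) and 104.8 mm (z) from the underside point below scoop_bowl. Scoop mass 0.22 kg
- scoop_bowl (a point): Point on the upper face of the scoop's aluminium floor, 3 mm above its flat underside; axes as scoop_grip. The bowl is 104 mm wide (y, outside); its straight nose edge (1.5 mm thick) is at x = -60 mm; the underside is flat from there to x = +20 mm, then the heel rises 20 mm to the back wall at x = +45 mm, 45 mm high. Side walls 3 mm thick rise from nothing at x = -36 mm to 45 mm high at x = +20 mm, so the front 24 mm of the nose is bare plate. It takes five nuts in one layer
- bin_in (a point): Centre of the inner floor (4 mm above the table) of the loose yellow open bin, outside 150 (x) x 180 (y) x 80 mm high with a rim 10 mm wider, walls 4 mm, 0.6 kg, open at the top
- nut0_center (a point): Centre of a dark steel wheel nut with domed top, hexagon 22 mm across flats, 30 mm tall, about 50 g, standing on its seat in the pan at the start; oily, slides easily on pan and scoop (friction about 0.2)
- nut1_center (a point): Centre of a dark steel wheel nut with domed top, hexagon 22 mm across flats, 30 mm tall, about 50 g, lying on its side in the pan at the start; oily, slides easily on pan and scoop (friction about 0.2)
- nut2_center (a point): Centre of a dark steel wheel nut with domed top, hexagon 22 mm across flats, 30 mm tall, about 50 g, lying on its side in the pan at the start; oily, slides easily on pan and scoop (friction about 0.2)
- nut3_center (a point): Centre of a dark steel wheel nut with domed top, hexagon 22 mm across flats, 30 mm tall, about 50 g, standing on its seat in the pan at the start; oily, slides easily on pan and scoop (friction about 0.2)
- nut4_center (a point): Centre of a dark steel wheel nut with domed top, hexagon 22 mm across flats, 30 mm tall, about 50 g, standing on its seat in the pan at the start; oily, slides easily on pan and scoop (friction about 0.2)
- spray_blue_mid (a point): White spray bottle with a blue trigger, 76 mm across and 235 mm tall; this point is on its axis 120 mm above the table. Bystander, loose
- spray_green_mid (a point): White spray bottle with a green trigger, 76 mm across and 235 mm tall; this point is on its axis 120 mm above the table. Bystander, loose
- polish_jar_mid (a point): Round jar of polish with a red lid, 80 mm across, 55 mm tall; this point is its centre. Bystander, loose
- socket_mid (a point): Upright dark impact socket, 32 mm across, 78 mm tall; this point is its centre. Bystander, loose
- wrench_grip (a point): Spanner lying flat, about 200 mm long along its x; this point is on its shank. Bystander, loose
- tub_mid (a point): Pale translucent plastic tub with lid, 116 x 91 x 46 mm; this point is its centre. Bystander, loose
Things that resemble listed ones, but are neither listed nor needed, are in the scene too. Of the things shaped like the part that bears bin_in, the yellow one is meant.

How it is judged (in metres and radians):
On the way, in this order (a step that is already met when the one before it is completed fails the run):
1. the pan is tipped to its front stop (past 0.36 rad) and all five nuts lie inside it in the front third of its floor (value of joint pan above 0.36 rad and x of nut0_center in the frame of pan_floor between -0.12 and -0.033 m and y of nut0_center in the frame of pan_floor between -0.06 and 0.06 m and z of nut0_center in the frame of pan_floor between 0 and 0.06 m and x of nut1_center in the frame of pan_floor between -0.12 and -0.033 m and y of nut1_center in the frame of pan_floor between -0.06 and 0.06 m and z of nut1_center in the frame of pan_floor between 0 and 0.06 m and x of nut2_center in the frame of pan_floor between -0.12 and -0.033 m and y of nut2_center in the frame of pan_floor between -0.06 and 0.06 m and z of nut2_center in the frame of pan_floor between 0 and 0.06 m and x of nut3_center in the frame of pan_floor between -0.12 and -0.033 m and y of nut3_center in the frame of pan_floor between -0.06 and 0.06 m and z of nut3_center in the frame of pan_floor between 0 and 0.06 m and x of nut4_center in the frame of pan_floor between -0.12 and -0.033 m and y of nut4_center in the frame of pan_floor between -0.06 and 0.06 m and z of nut4_center in the frame of pan_floor between 0 and 0.06 m), for 0.2 s.
2. all five nuts lie in the scoop's bowl, lifted out of the pan (bowl floor more than 10 cm above the table) (height (world z) of scoop_bowl above 0.1 m and x of nut0_center in the frame of scoop_bowl between -0.062 and 0.045 m and y of nut0_center in the frame of scoop_bowl between -0.052 and 0.052 m and z of nut0_center in the frame of scoop_bowl between 0 and 0.06 m and x of nut1_center in the frame of scoop_bowl between -0.062 and 0.045 m and y of nut1_center in the frame of scoop_bowl between -0.052 and 0.052 m and z of nut1_center in the frame of scoop_bowl between 0 and 0.06 m and x of nut2_center in the frame of scoop_bowl between -0.062 and 0.045 m and y of nut2_center in the frame of scoop_bowl between -0.052 and 0.052 m and z of nut2_center in the frame of scoop_bowl between 0 and 0.06 m and x of nut3_center in the frame of scoop_bowl between -0.062 and 0.045 m and y of nut3_center in the frame of scoop_bowl between -0.052 and 0.052 m and z of nut3_center in the frame of scoop_bowl between 0 and 0.06 m and x of nut4_center in the frame of scoop_bowl between -0.062 and 0.045 m and y of nut4_center in the frame of scoop_bowl between -0.052 and 0.052 m and z of nut4_center in the frame of scoop_bowl between 0 and 0.06 m), for 0.2 s.
At the end, for the whole second after the job is handed in: All five nuts lie inside the yellow bin; the bin stands upright within 3 cm of where it stood; the scoop lies flat on the trolley (within 0.1 rad), its bowl within 6 cm of where it lay at the start. The pan may stay tipped (height (world z) of scoop_bowl below 0.012 m and angle between each of scoop_bowl, bin_in's own z axis and vertical below 0.1 rad and distance of scoop_bowl from where it was at the start of the episode below 0.06 m and distance of bin_in from where it was at the start of the episode below 0.03 m and x of nut0_center in the frame of bin_in between -0.073 and 0.073 m and y of nut0_center in the frame of bin_in between -0.088 and 0.088 m and z of nut0_center in the frame of bin_in between 0 and 0.07 m and x of nut1_center in the frame of bin_in between -0.073 and 0.073 m and y of nut1_center in the frame of bin_in between -0.088 and 0.088 m and z of nut1_center in the frame of bin_in between 0 and 0.07 m and x of nut2_center in the frame of bin_in between -0.073 and 0.073 m and y of nut2_center in the frame of bin_in between -0.088 and 0.088 m and z of nut2_center in the frame of bin_in between 0 and 0.07 m and x of nut3_center in the frame of bin_in between -0.073 and 0.073 m and y of nut3_center in the frame of bin_in between -0.088 and 0.088 m and z of nut3_center in the frame of bin_in between 0 and 0.07 m and x of nut4_center in the frame of bin_in between -0.073 and 0.073 m and y of nut4_center in the frame of bin_in between -0.088 and 0.088 m and z of nut4_center in the frame of bin_in between 0 and 0.07 m); the robot touches nothing.
It fails at once if a bystander on the trolley is pushed more than 2 cm or knocked over (distance of any of spray_blue_mid, spray_green_mid, polish_jar_mid, socket_mid, wrench_grip, tub_mid from where it was at the start of the episode above 0.02 m).
It fails at once if the gripper touches a wheel nut (they are to be moved only by the pan and the scoop) (contact force between the fingers and nut0 above 1 N or contact force between the fingers and nut1 above 1 N or contact force between the fingers and nut2 above 1 N or contact force between the fingers and nut3 above 1 N or contact force between the fingers and nut4 above 1 N).
It also fails if it takes over 67 s, if anything falls off the work surface, if the arm or the gripper's body presses on something with over 40 N, if the wrist force passes 120 N, or if a joint passes its speed limit or range.

## Working session

There is one attempt and no reset: what is moved stays moved. The work goes in short steps, Python scripts to look and compute and a tool call to move; the robot and the scene stay as the last step left them, time stands still between calls to the robot, and variables do not carry over. Pictures are saved under pics/ and viewed, at most 10 in all, crops included, and the job is handed in when it is done.

Besides the shell and the picture viewer there is one more tool, called by a JSON object that holds its "fn" and its "kwargs". move_arm: Moves the arm, as the interface text tells. Its arguments: {"type":"object","properties":{"deltas":{"type":"array","items":{"type":"array"}},"grip_force":{"type":"number"}},"required":["deltas"]}

```bash
mkdir -p pics; ls; python3 - <<'E'
from bench import env
import cv2
for n in("scene","top"):
    im=env.snapshot(n); cv2.imwrite(f"pics/{n}0.png",cv2.cvtColor(im,cv2.COLOR_RGB2BGR))
    print(n,env.camera_info(n))
print(env.sense())
E
```

```text
pics
scene {'vfov': 56.303226936245686, 'cx': 311.2315772898646, 'cy': 239.9341149004532, 'cam_to_world': array([[-0.04617282,  0.69363815, -0.71884226,  1.41891465],
       [ 0.99893161,  0.03067349, -0.03456557, -0.02859945],
       [-0.0019266 , -0.71967024, -0.69431335,  0.93442349],
       [ 0.        ,  0.        ,  0.        ,  1.        ]])}
top {'vfov': 53.88102178582875, 'cx': 321.41295219937916, 'cy': 228.72025398309034, 'cam_to_world': array([[-0.00376045, -0.99550514,  0.09463281,  0.42086408],
       [-0.99998128,  0.00328678, -0.00516073, -0.05040483],
       [ 0.0048265 , -0.09465044, -0.99549887,  1.29395836],
       [ 0.        ,  0.        ,  0.        ,  1.        ]])}
{'t': 0.1, 'joints': array([ 6.27056659e+01,  2.01225564e+01,  9.46704634e+01, -1.07347846e-03,
        6.52657795e+01, -4.84926057e+00]), 'qd': array([ 0.04267601, -0.073894  , -0.14815954,  0.03794741,  0.04683214,
       -0.06107216]), 'joint_torque': array([ 8.43123744e-04, -4.98024702e+01, -2.85701895e+01,  7.00623658e-02,
        2.39539880e-02, -4.19286187e-05]), 'eef_pos': array([0.20985935, 0.50808785, 0.22916148]), 'tool_rot': array([-1.79941329e+02, -3.99952677e-03,  1.57555374e+02]), 'force': array([ 0.56812356, -0.50397711, -0.3196106 ]), 'ft_torque': array([-0.00432263,  0.05682019, -0.09776683]), 'finger_force': 0.0, 'opening': 0.09336214689530006}
```

View pics/scene0.png

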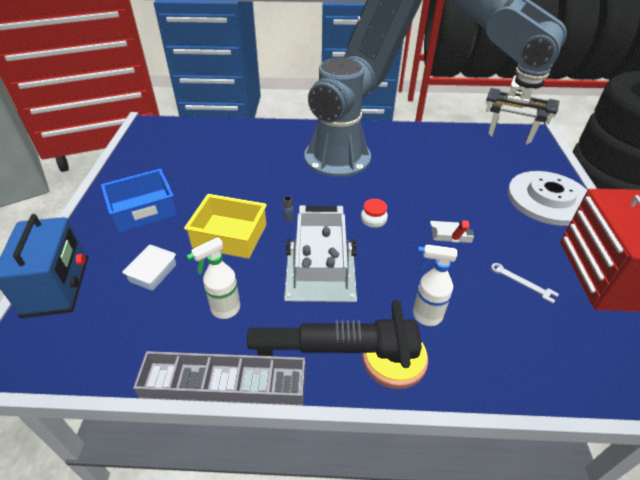

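View pics/top0.png

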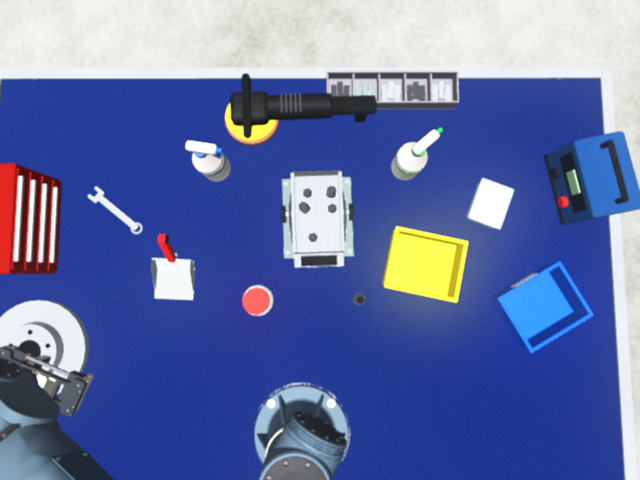

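The scene view shows the pan at (320,250), the yellow bin at (228,225), the scoop with its red grip at (453,232) and five nuts around (325,248). In the top view the pan is at (318,215) with its black flange pad at (319,260), the scoop at (172,275), the yellow bin at (427,263) and the blue decoy bin at (545,305). The yellow bin is the one meant, by colour. The polisher disc is also yellow but isn't a bin.

```bash
cat > h.py <<'E'
import numpy as np, cv2
from bench import env
def ray(cam,u,v):
    c=env.camera_info(cam); f=240/np.tan(np.radians(c["vfov"]/2)); T=c["cam_to_world"]
    return T[:3,3], T[:3,:3]@np.array([(u-c["cx"])/f,(v-c["cy"])/f,1.])
def onz(cam,u,v,z):
    o,d=ray(cam,u,v); return o+d*(z-o[2])/d[2]
def tri(p,q):  # p in top, q in scene
    o1,d1=ray("top",*p); o2,d2=ray("scene",*q)
    A=np.stack([d1,-d2],1); s=np.linalg.lstsq(A,o2-o1,rcond=None)[0]
    a,b=o1+d1*s[0],o2+d2*s[1]; return (a+b)/2,np.linalg.norm(a-b)
def pix(cam,P):
    c=env.camera_info(cam); f=240/np.tan(np.radians(c["vfov"]/2)); T=c["cam_to_world"]
    q=T[:3,:3].T@(np.asarray(P)-T[:3,3]); return f*q[0]/q[2]+c["cx"],f*q[1]/q[2]+c["cy"]
E
python3 - <<'E'
from h import *
t=cv2.imread("pics/top0.png"); s=cv2.imread("pics/scene0.png")
up=lambda a,k:cv2.resize(a,None,fx=k,fy=k,interpolation=cv2.INTER_CUBIC)
a=up(t[225:305,140:205],4); b=up(t[160:275,270:365],4); c=up(s[190:310,275:365],2.5); d=up(s[210:250,425:480],4)
W=np.zeros((600,800,3),np.uint8)
W[:a.shape[0],:a.shape[1]]=a; W[:b.shape[0],270:270+b.shape[1]]=b
W[330:330+d.shape[0],:d.shape[1]]=d
e=up(s[185:260,180:275],2.0); f=up(t[220:310,378:475],1.5)
W[:f.shape[0],652:652+f.shape[1]]=f[:, :148]
W[140:140+e.shape[0],652:800]=e[:,:148]
W[300:600,652-77:800][:c.shape[0],:c.shape[1]]=c[:300,:225]
cv2.imwrite("pics/crop1.png",W)
def mask(im,lo,hi): return cv2.inRange(cv2.cvtColor(im,cv2.COLOR_BGR2HSV),lo,hi)
for n,im in(("top",t),("scene",s)):
    for nm,lo,hi in(("yellow",(22,150,120),(34,255,255)),("red",(0,150,100),(6,255,255))):
        cs=cv2.findContours(mask(im,lo,hi),0,1)[0]
        for k in cs:
            if cv2.contourArea(k)>25:
                print(n,nm,cv2.contourArea(k),cv2.boundingRect(k),cv2.approxPolyDP(k,3,True)[:,0].tolist() if cv2.contourArea(k)<6000 else cv2.minAreaRect(k))
E
```

```text
top yellow 4527.0 (383, 227, 85, 75) [[396, 227], [383, 284], [456, 301], [467, 242]]
top yellow 492.0 (226, 104, 50, 37) [[229, 104], [227, 121], [239, 137], [254, 140], [271, 130], [275, 121], [271, 119], [266, 124], [253, 125], [251, 135], [245, 137], [243, 126], [235, 125], [230, 118]]
top red 444.0 (244, 289, 25, 24) [[264, 291], [256, 289], [246, 294], [247, 310], [259, 312], [267, 306]]
top red 47.0 (159, 235, 12, 23) [[160, 235], [168, 257], [161, 243], [164, 236]]
top red 68.0 (47, 180, 8, 91) [[54, 180], [47, 270]]
top red 85.5 (35, 175, 9, 95) [[42, 175], [35, 269]]
top red 101.5 (23, 171, 9, 99) [[30, 171], [23, 269]]
top red 1523.5 (0, 165, 20, 108) [[0, 165], [0, 272], [10, 272], [19, 168]]
scene yellow 890.0 (366, 344, 60, 36) [[425, 358], [421, 344], [420, 354], [410, 359], [407, 368], [379, 358], [375, 352], [366, 353], [372, 367], [392, 379], [414, 376]]
scene yellow 3269.5 (185, 195, 81, 62) [[208, 195], [185, 227], [192, 246], [218, 236], [223, 241], [222, 252], [248, 256], [264, 226], [265, 205]]
scene red 49.0 (77, 255, 8, 9) [[78, 255], [77, 262], [84, 263]]
sc
[... 342 characters left out ...]
 [[365, 204], [371, 215], [380, 215], [385, 210], [377, 200]]
scene red 3396.0 (587, 188, 53, 122) [[588, 190], [627, 256], [620, 267], [625, 259], [631, 258], [596, 308], [639, 309], [639, 205], [629, 205], [639, 190]]
scene red 312.0 (543, 79, 65, 8) [[543, 85], [604, 86], [607, 81], [544, 80]]
scene red 39.0 (400, 29, 10, 62) [[409, 29], [400, 90]]
scene red 975.0 (417, 0, 95, 120) [[443, 0], [437, 1], [417, 119], [428, 83], [509, 85], [511, 80], [428, 77]]
scene red 360.5 (409, 0, 21, 100) [[429, 0], [424, 0], [409, 99], [417, 62], [423, 59], [419, 50]]
scene red 17430.0 (0, 0, 158, 159) ((72.32353210449219, 68.29411315917969), (167.59210205078125, 143.58108520507812), 75.96376037597656)
```

View pics/crop1.png

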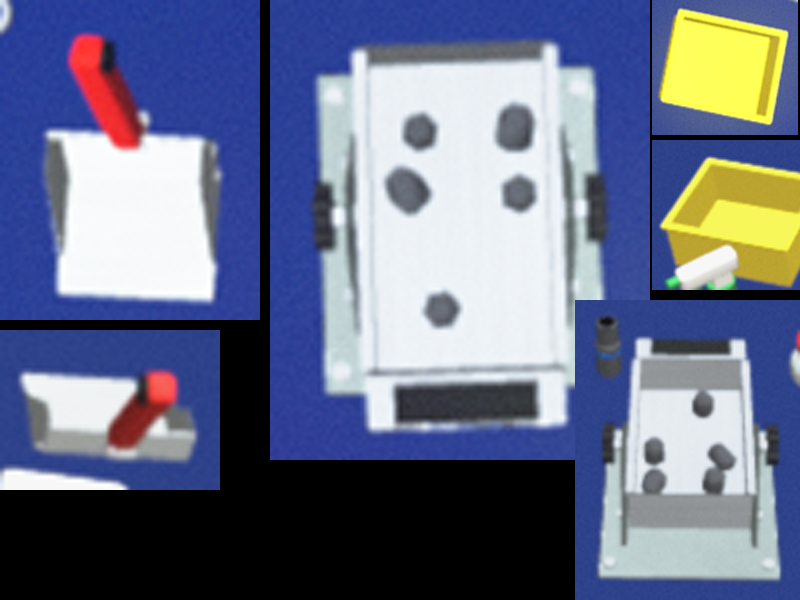

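```bash
python3 - <<'E'
from h import *
np.set_printoptions(precision=4,suppress=True)
o=lambda x,y,ox,oy:((x+.5)/4-.5+ox,(y+.5)/4-.5+oy)
S=lambda x,y,z:onz("top",*o(x,y,140,225),z)
n1,n2=S(58,293,.001),S(213,300,.001); b1,b2=S(47,132,.048),S(217,140,.048)
print("nose",n1,n2,np.linalg.norm(n1-n2),(n1+n2)/2); print("back",b1,b2,np.linalg.norm(b1-b2),(b1+b2)/2)
d=(b1+b2)/2-(n1+n2)/2; print("len (105+)",np.linalg.norm(d[:2]),"yaw",np.degrees(np.arctan2(d[1],d[0])), "yaw nose",np.degrees(np.arctan2(*(n1-n2)[[1,0]]))-90)
m=(n1+n2)/2
P=lambda x,y,z:onz("top",*o(x-270,y,270,160),z)
f1,f2=P(368,428,.123),P(567,424,.123); r1,r2=P(355,45,.123),P(557,42,.123)
print("flange",f1,f2,np.linalg.norm(f1-f2),"rear",r1,r2); d=(r1+r2-f1-f2)/2; print("len",np.linalg.norm(d),np.degrees(np.arctan2(d[1],d[0])))
pc=[P(*q,.123) for q in((396,386),(536,382),(540,419),(396,424))];print("pad",np.mean(pc,0),pc)
bc=[P(*q,.0) for q in((319,75),(595,68),(327,394))];print("base",bc)
# bin rim
q=np.array([onz("top",u,v,.08) for u,v in((396,227),(383,284),(456,301),(467,242))]); print("bin",q,q.mean(0),np.linalg.norm(q-np.roll(q,1,0),axis=1))
print("grip top face tri", tri(o(92,40,140,225),((150+.5)/4-.5+425,(375-330+.5)/4-.5+210)))
for nm,x,y in(("n",420,132),("n",515,128),("n",408,190),("n",518,193),("n",441,309)): print(nm,P(x,y,.095))
for nm,u,v,z in(("sock",360,299,.078),("jar",257,300,.055),("sprB",205,147,.235),("sprG base",403,165,.0),("tub",491,203,.046)):print(nm,onz("top",u,v,z))
E
```

```text
nose [0.3572 0.3966 0.001 ] [0.352  0.2917 0.001 ] 0.10502533610996054 [0.3546 0.3442 0.001 ]
back [0.4644 0.3907 0.048 ] [0.4588 0.2789 0.048 ] 0.11190641308414426 [0.4616 0.3348 0.048 ]
len (105+) 0.10738695688440099 yaw -4.99100433208004 yaw nose -2.7917256122128435
flange [0.4383 0.0113 0.123 ] [ 0.4403 -0.1117  0.123 ] 0.12301040580303023 rear [0.6788 0.0199 0.123 ] [ 0.6804 -0.1074  0.123 ]
len 0.24038452505525446 1.5395239838668116
pad [ 0.4537 -0.0499  0.123 ] [array([ 0.4642, -0.006 ,  0.123 ]), array([ 0.4663, -0.0927,  0.123 ]), array([ 0.4435, -0.095 ,  0.123 ]), array([ 0.4407, -0.006 ,  0.123 ])]
base [array([0.6848, 0.0523, 0.    ]), array([ 0.6892, -0.1396,  0.    ]), array([0.4634, 0.0459, 0.    ])]
bin [[ 0.5401 -0.2495  0.08  ]
 [ 0.3938 -0.2135  0.08  ]
 [ 0.3501 -0.399   0.08  ]
 [ 0.5006 -0.4321  0.08  ]] [ 0.4462 -0.3235  0.08  ] [0.1868 0.1506 0.1906 0.1541]
grip top face tri (array([0.5163, 0.3276, 0.1497]), np.float64(0.002942745502660542))
n [ 0.6281 -0.0203  0.095 ]
n [ 0.6305 -0.0813  0.095 ]
n [ 0.5905 -0.0126  0.095 ]
n [ 0.5884 -0.083   0.095 ]
n [ 0.5141 -0.0335  0.095 ]
sock [ 0.356  -0.1545  0.078 ]
jar [0.3533 0.1111 0.055 ]
sprB [0.7102 0.2097 0.235 ]
sprG base [ 0.7217 -0.2855  0.    ]
tub [ 0.6071 -0.5105  0.046 ]
```

```bash
cat >> h.py <<'E'
from scipy.spatial.transform import Rotation as Ro
np.set_printoptions(precision=4,suppress=True)
def tool(yaw,back=0):   # tool down, leaning so z points 'back' deg towards scoop -x ; yaw = scoop/pan yaw
    # tool y = +y of object; back>0: z-axis tips to -x of the object
    return Ro.from_euler('z',yaw,degrees=True)*Ro.from_euler('y',back,degrees=True)*Ro.from_euler('xyz',[180,0,180],degrees=True)
def now():
    s=env.sense(); return s["eef_pos"],Ro.from_euler('xyz',s["tool_rot"],degrees=True)
def rows(p0,R0,p1,R1,n):
    w=(R1*R0.inv()).as_rotvec()   # world rotation
    for k in range(n):
        Ra=Ro.from_rotvec(w*k/n)*R0; Rb=Ro.from_rotvec(w*(k+1)/n)*R0
        d=Ra.inv().apply((np.array(p1)-p0)/n)*100; r=(Ra.inv()*Rb).as_rotvec()
        print(k,d.round(2).tolist(),r.round(4).tolist())
E
python3 - <<'E'
from h import *
p,R=now(); print(tool(1.5).as_matrix())
rows(p,R,[.456,-.050,.229],tool(1.5),12)
# scoop bar pixel prediction
for yaw in(-2.5,-4,-5.5):
    Rz=Ro.from_euler('z',yaw,degrees=True)
    for s in(-.055,0,.034):
        P=np.array([.3546,.3442,0])+Rz.apply([.060+.0818+s*np.cos(np.radians(62)),0,.1048+s*np.sin(np.radians(62))])
        print(yaw,s,P,np.round(pix("top",P),1),np.round(pix("scene",P),1))
E
```

```text
[[-0.9997 -0.0262 -0.    ]
 [-0.0262  0.9997  0.    ]
 [-0.      0.     -1.    ]]
0 [-3.67, -3.52, 0.0] [-0.0001, -0.0, -0.0348]
1 [-3.55, -3.64, 0.0] [-0.0001, -0.0, -0.0348]
2 [-3.42, -3.76, 0.0] [-0.0001, -0.0, -0.0348]
3 [-3.28, -3.88, 0.0] [-0.0001, -0.0, -0.0348]
4 [-3.15, -3.99, 0.0] [-0.0001, -0.0, -0.0348]
5 [-3.01, -4.1, 0.0] [-0.0001, -0.0, -0.0348]
6 [-2.86, -4.2, 0.0] [-0.0001, -0.0, -0.0348]
7 [-2.71, -4.3, 0.0] [-0.0001, -0.0, -0.0348]
8 [-2.56, -4.39, 0.0] [-0.0001, -0.0, -0.0348]
9 [-2.41, -4.48, 0.0] [-0.0001, -0.0, -0.0348]
10 [-2.25, -4.56, 0.0] [-0.0001, -0.0, -0.0348]
11 [-2.09, -4.63, 0.0] [-0.0001, -0.0, -0.0348]
-2.5 -0.055 [0.4705 0.3391 0.0562] [170.1 255.1] [456.  234.8]
-2.5 0 [0.4963 0.338  0.1048] [164.7 244.1] [461.3 228.3]
-2.5 0.034 [0.5122 0.3373 0.1348] [161.2 236.9] [464.8 224.1]
-4 -0.055 [0.4703 0.3361 0.0562] [171.2 255.2] [454.9 234.7]
-4 0 [0.4961 0.3343 0.1048] [166.2 244.2] [459.9 228.3]
-4 0.034 [0.512  0.3332 0.1348] [162.9 237. ] [463.2 224. ]
-5.5 -0.055 [0.47   0.3331 0.0562] [172.4 255.3] [453.8 234.6]
-5.5 0 [0.4957 0.3306 0.1048] [167.7 244.3] [458.5 228.1]
-5.5 0.034 [0.5116 0.3291 0.1348] [164.6 237.1] [461.6 223.8]
```

{"fn": "move_arm", "kwargs": {"deltas": [[1, [-3.67, -3.52, 0], [0, 0, -0.035]], [1, [-3.55, -3.64, 0], [0, 0, -0.035]], [1, [-3.42, -3.76, 0], [0, 0, -0.035]], [1, [-3.28, -3.88, 0], [0, 0, -0.035]], [1, [-3.15, -3.99, 0], [0, 0, -0.035]], [1, [-3.01, -4.1, 0], [0, 0, -0.035]], [1, [-2.86, -4.2, 0], [0, 0, -0.035]], [1, [-2.71, -4.3, 0], [0, 0, -0.035]], [1, [-2.56, -4.39, 0], [0, 0, -0.035]], [1, [-2.41, -4.48, 0], [0, 0, -0.035]]]}}

```text
t: 1.35
eef_pos: [0.4157, 0.0416, 0.2296]
tool_rot: [180.0, 0.0, 177.7]
force: [1.5, 0.4, 1.3]
opening: 0.0011
finger_force: 0.0
```

{"fn": "move_arm", "kwargs": {"deltas": [[1, [-2.25, -4.56, 0], [0, 0, -0.035]], [1, [-2.09, -4.63, 0], [0, 0, -0.035]], [1, [0, 0, 2], [0, 0, 0]], [1, [0, 0, 2], [0, 0, 0]], [1, [0, 0, 2], [0, 0, 0]], [1, [0, 0, 1], [0, 0, 0]], [1, [0, 0, 0.5], [0, 0, 0]], [1, [0, 0, 0], [0, 0, 0]]]}}

```text
t: 2.35
eef_pos: [0.4566, -0.0496, 0.1548]
tool_rot: [-180.0, 0.0, -178.4]
force: [-0.2, -0.2, 0.6]
opening: 0.0003
finger_force: 0.0
```

{"fn": "move_arm", "kwargs": {"deltas": [[1, [0, 0, 0.9], [0, 0, 0]], [1, [0, 0, 0.7], [0, 0, 0]], [1, [0, 0, 0.3], [0, 0, 0]], [1, [0, 0, 0.3], [0, 0, 0]], [1, [0, 0, 0.3], [0, 0, 0]], [1, [0, 0, 0.3], [0, 0, 0]], [1, [0, 0, 0.3], [0, 0, 0]]]}}

```text
t: 3.22
eef_pos: [0.4563, -0.0497, 0.124]
tool_rot: [-180.0, -0.0, -178.4]
force: [-6.0, -0.2, 9.3]
opening: 0.0003
finger_force: 4.9
```

{"fn": "move_arm", "kwargs": {"deltas": [[1, [0.02, 0, 0.3], [0, 0, 0]], [1, [0.02, 0, 0.3], [0, 0, 0]], [1, [0.02, 0, 0.3], [0, 0, 0]], [1, [0.02, 0, 0.3], [0, 0, 0]], [1, [0.02, 0, 0.3], [0, 0, 0]], [1, [0.02, 0, 0.3], [0, 0, 0]], [1, [0.02, 0, 0.3], [0, 0, 0]], [1, [0.02, 0, 0.3], [0, 0, 0]], [1, [0.02, 0, 0.3], [0, 0, 0]], [1, [0.02, 0, 0.3], [0, 0, 0]]]}}

```text
t: 4.47
eef_pos: [0.4546, -0.0498, 0.0938]
tool_rot: [-180.0, 0.0, -178.4]
force: [-2.1, -0.1, 5.2]
opening: 0.0006
finger_force: 3.0
```

{"fn": "move_arm", "kwargs": {"deltas": [[1, [0.02, 0, 0.25], [0, 0, 0]], [1, [0.02, 0, 0.25], [0, 0, 0]], [1, [0.02, 0, 0.25], [0, 0, 0]]]}}

```text
t: 4.85
eef_pos: [0.455, -0.0498, 0.0874]
tool_rot: [-180.0, 0.1, -178.4]
force: [-9.3, 3.3, 42.2]
opening: 0.0006
finger_force: 21.0
```

{"fn": "move_arm", "kwargs": {"deltas": [[1, [0, 0, -0.05], [0, 0, 0]], [1, [0, 0, 0], [0, 0, 0]], [1, [0, 0, 0], [0, 0, 0]]]}}

```text
t: 5.22
eef_pos: [0.4549, -0.0498, 0.0878]
tool_rot: [-180.0, 0.1, -178.4]
force: [-2.5, 1.5, 16.8]
opening: 0.0003
finger_force: 8.1
```

```bash
python3 - <<'E'
from h import *
W=np.zeros((600,800,3),np.uint8)
s=cv2.cvtColor(env.snapshot("scene"),cv2.COLOR_RGB2BGR);t=cv2.cvtColor(env.snapshot("top"),cv2.COLOR_RGB2BGR)
up=lambda a,k:cv2.resize(a,None,fx=k,fy=k,interpolation=cv2.INTER_CUBIC)
a=up(s[190:310,275:365],4);b=up(t[160:280,270:370],4)
W[:480,:360]=a;W[:480,380:780]=b;cv2.imwrite("pics/c2.png",W);print(env.sense()["force"])
E
```

```text
[-1.9867  1.7258 15.5641]
```

View pics/c2.png

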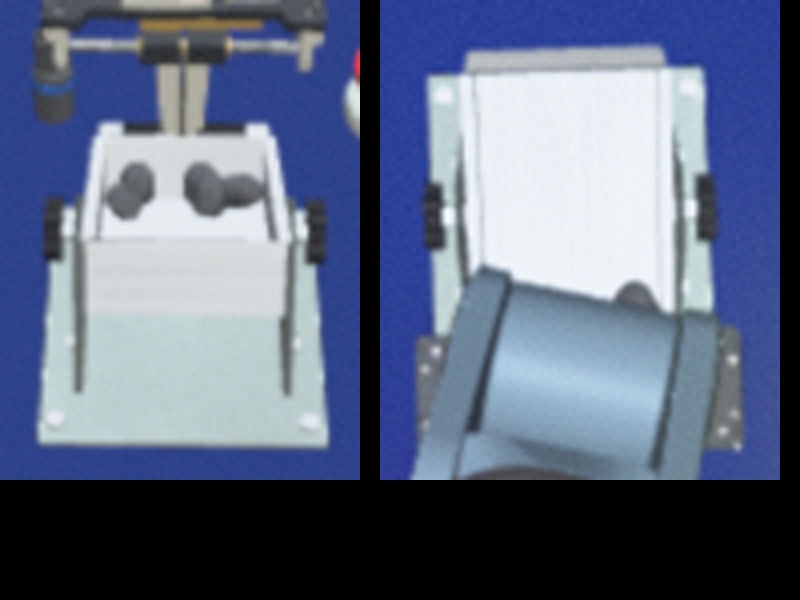

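```bash
python3 - <<'E'
from h import *
th=.42; ax=np.array([.5765,-.047,.090]); Rp=Ro.from_euler('z',1.5,degrees=True)*Ro.from_euler('y',-th)
fl=ax+Rp.apply([0,0,-.012])
zp=Rp.apply([0,0,1])
print("pan z",zp,"floor",fl)
for u,v in((127,203),(137,180),(200,180),(210,197),(243,190)):
    o,d=ray("scene",(u+.5)/4-.5+275,(v+.5)/4-.5+190); c=fl+zp*.013
    P=o+d*((c-o)@zp)/(d@zp); print(P,Rp.inv().apply(P-fl)*1000)
p,R=now(); yaw=-3.5; T=tool(yaw,20); tz=T.apply([0,0,1])
g=np.array([.496,.335,.105]); tcp=g+.008*tz; pre=tcp-.11*tz
print("tcp",tcp,"pre",pre)
rows(p+[0,0,.112],R,pre,T,8)
E
```

```text
pan z [-0.4076 -0.0107  0.9131] floor [ 0.5814 -0.0469  0.079 ]
[ 0.5229 -0.0852  0.0667] [-59.2903 -36.8051  13.    ]
[ 0.4782 -0.0806  0.0468] [-108.114   -31.0159   13.    ]
[ 0.4755 -0.0352  0.0461] [-109.8146   14.4378   13.    ]
[ 0.5082 -0.0276  0.0608] [-73.7728  21.1408  13.    ]
[ 0.4934 -0.0043  0.0545] [-89.3607  44.8158  13.    ]
tcp [0.4933 0.3352 0.0975] pre [0.5308 0.3329 0.2008]
0 [-1.08, 4.76, -0.01] [-0.002, 0.0439, 0.011]
1 [-1.03, 4.77, -0.05] [-0.002, 0.0439, 0.011]
2 [-0.97, 4.78, -0.08] [-0.002, 0.0439, 0.011]
3 [-0.92, 4.79, -0.12] [-0.002, 0.0439, 0.011]
4 [-0.86, 4.8, -0.14] [-0.002, 0.0439, 0.011]
5 [-0.8, 4.81, -0.17] [-0.002, 0.0439, 0.011]
6 [-0.74, 4.82, -0.2] [-0.002, 0.0439, 0.011]
7 [-0.67, 4.83, -0.22] [-0.002, 0.0439, 0.011]
```

The view shows two nuts at crop (127,203) and (137,180), and three at (200,180), (210,197) and (243,190). All are in the front third and behind x = -50 mm. Next is the scoop.

{"fn": "move_arm", "kwargs": {"deltas": [[1, [0, 0, -3.2], [0, 0, 0]], [1, [0, 0, -4], [0, 0, 0]], [1, [0, 0, -4], [0, 0, 0]], [-1, [-1.08, 4.76, 0], [-0.002, 0.044, 0.011]], [-1, [-1.03, 4.77, -0.05], [-0.002, 0.044, 0.011]], [-1, [-0.97, 4.78, -0.08], [-0.002, 0.044, 0.011]], [-1, [-0.92, 4.79, -0.12], [-0.002, 0.044, 0.011]], [-1, [-0.86, 4.8, -0.14], [-0.002, 0.044, 0.011]], [-1, [-0.8, 4.81, -0.17], [-0.002, 0.044, 0.011]], [-1, [-0.74, 4.82, -0.2], [-0.002, 0.044, 0.011]]]}}

```text
t: 6.58
eef_pos: [0.5205, 0.287, 0.1992]
tool_rot: [179.9, -17.7, 177.2]
force: [0.2, -0.8, 0.3]
opening: 0.0659
finger_force: 0.0
```

{"fn": "move_arm", "kwargs": {"deltas": [[-1, [-0.67, 4.83, -0.22], [-0.002, 0.044, 0.011]], [-1, [0, 0, 0], [0, 0, 0]], [-1, [0, 0, 0], [0, 0, 0]]]}}

```text
t: 6.95
eef_pos: [0.5297, 0.3327, 0.1992]
tool_rot: [-180.0, -20.2, 176.5]
force: [0.2, -0.2, 0.1]
opening: 0.092
finger_force: 0.0
```

```bash
python3 - <<'E'
from h import *
W=np.zeros((600,800,3),np.uint8)
s=cv2.cvtColor(env.snapshot("scene"),cv2.COLOR_RGB2BGR);t=cv2.cvtColor(env.snapshot("top"),cv2.COLOR_RGB2BGR)
up=lambda a,k:cv2.resize(a,None,fx=k,fy=k,interpolation=cv2.INTER_CUBIC)
W[:400,:320]=up(s[160:260,420:500],4);W[:400,330:730]=up(t[205:305,130:230],4)
W[410:600,:270]=up(t[220:283,275:365],3);W[410:600,300:570]=up(s[200:263,275:365],3)
cv2.imwrite("pics/c3.png",W);p,R=now();print(p,R.as_euler('xyz',True),env.sense()["opening"])
T=tool(-3.5,20);tz=T.apply([0,0,1]);tcp=np.array([.496,.335,.105])+.008*tz
print(T.inv().apply(tcp-p)*100,(R.inv()*T).as_rotvec())
E
```

```text
Traceback (most recent call last):
ValueError: could not broadcast input array from shape (189,270,3) into shape (190,270,3)
```

```bash
python3 - <<'E'
from h import *
W=np.zeros((600,800,3),np.uint8)
s=cv2.cvtColor(env.snapshot("scene"),cv2.COLOR_RGB2BGR);t=cv2.cvtColor(env.snapshot("top"),cv2.COLOR_RGB2BGR)
up=lambda a,k:cv2.resize(a,None,fx=k,fy=k,interpolation=cv2.INTER_CUBIC)
W[:400,:320]=up(s[160:260,420:500],4);W[:400,330:730]=up(t[205:305,130:230],4)
W[410:599,:270]=up(t[220:283,275:365],3);W[410:599,300:570]=up(s[200:263,275:365],3)
cv2.imwrite("pics/c3.png",W);p,R=now();print(p,R.as_euler('xyz',True),env.sense()["opening"])
T=tool(-3.5,20);tz=T.apply([0,0,1]);tcp=np.array([.496,.335,.105])+.008*tz
print(T.inv().apply(tcp-p)*100,(R.inv()*T).as_rotvec())
E
```

```text
[0.5299 0.3323 0.2   ] [179.9743 -20.151  176.4702] 0.09322415509414568
[-0.0514  0.0579 10.8867] [ 0.0006 -0.0026 -0.0005]
```

View pics/c3.png

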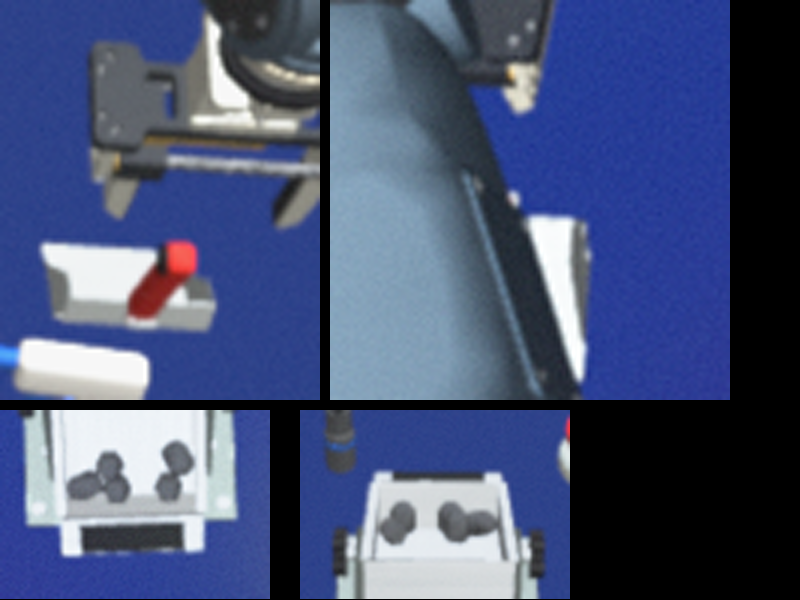

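The fingers straddle the red bar. The nuts sit in two clumps at the pan's front, with the rearmost at crop (178,457). Next I descend and grip.

{"fn": "move_arm", "kwargs": {"deltas": [[-1, [0, 0.06, 2.5], [0, 0, 0]], [-1, [0, 0, 2.5], [0, 0, 0]], [-1, [0, 0, 2.5], [0, 0, 0]], [-1, [0, 0, 2], [0, 0, 0]], [-1, [0, 0, 1.3], [0, 0, 0]], [-1, [0, 0, 0], [0, 0, 0]], [1, [0, 0, 0], [0, 0, 0]], [1, [0, 0, 0], [0, 0, 0]], [1, [0, 0, 0], [0, 0, 0]], [1, [0, 0, 0], [0, 0, 0]]], "grip_force": 60}}

```text
t: 8.4
eef_pos: [0.4927, 0.3361, 0.0983]
tool_rot: [180.0, -20.2, 176.5]
force: [-0.1, -0.6, -0.6]
opening: 0.0578
finger_force: 0.0
```

{"fn": "move_arm", "kwargs": {"deltas": [[1, [0, 0, 0], [0, 0, 0]], [1, [0, 0, 0], [0, 0, 0]], [1, [0, 0, 0], [0, 0, 0]]]}}

```text
t: 8.78
eef_pos: [0.4926, 0.3361, 0.0981]
tool_rot: [180.0, -20.2, 176.5]
force: [0.7, -0.8, -0.0]
opening: 0.0273
finger_force: 0.0
```

{"fn": "move_arm", "kwargs": {"deltas": [[1, [0, 0, 0], [0, 0, 0]], [1, [0, 0, 0], [0, 0, 0]], [1, [0, 0, 0], [0, 0, 0]]]}}

```text
t: 9.15
eef_pos: [0.4927, 0.3362, 0.0981]
tool_rot: [180.0, -20.2, 176.5]
force: [-0.2, 0.7, 0.6]
opening: 0.0197
finger_force: 59.9
```

```bash
cat >> h.py <<'E'
C=np.array([.0783,0,.0981])  # TCP in scoop frame (origin: underside below scoop_bowl)
FL=np.array([.5814,-.0469,.079]); RP=Ro.from_euler('z',1.5,degrees=True)*Ro.from_euler('y',-.42)
def sc(O,yaw,dn):  # dn: nose-down deg
    Rs=Ro.from_euler('z',yaw,degrees=True)*Ro.from_euler('y',-dn,degrees=True)
    return np.array(O)+Rs.apply(C), Rs*Ro.from_euler('y',20,degrees=True)*Ro.from_euler('xyz',[180,0,180],degrees=True)
def inpan(x,y,z,phi=0): # pan coords (m), nose-up phi deg relative to pan floor
    return FL+RP.apply([x,y,z]),1.5,np.degrees(.42)-phi
def seq(a,b,n,start=None,prec=2): # interpolate scoop states a->b (O,yaw,dn)
    f=lambda s:sc(np.array(a[0])*(1-s)+np.array(b[0])*s,a[1]*(1-s)+b[1]*s,a[2]*(1-s)+b[2]*s)
    P=[f(k/n) for k in range(n+1)]
    if start: P[0]=start
    out=[]
    for (p0,r0),(p1,r1) in zip(P,P[1:]):
        out.append([1,(r0.inv().apply(p1-p0)*100).round(prec).tolist(),(r0.inv()*r1).as_rotvec().round(3).tolist()])
    print(str(out)); print("end tcp",P[-1][0],P[-1][1].as_euler('xyz',True))
def scoop_now():  # scoop pose implied by the measured TCP
    p,R=now(); Rs=R*(Ro.from_euler('y',20,degrees=True)*Ro.from_euler('xyz',[180,0,180],degrees=True)).inv()
    e=Rs.as_euler('ZYX',True); O=p-Rs.apply(C); return O,e[0],-e[1],RP.inv().apply(O-FL)*1000
E
python3 - <<'E'
from h import *
a=scoop_now();print(a)
O=a[0]
b=(O+[0,0,.2],a[1],0); seq((O,a[1],0),b,7)
c=inpan(.038,0,.11); print(c); seq(b,c,10)
E
```

```text
(array([0.4143, 0.341 , 0.0003]), np.float64(-3.4879214567447807), np.float64(-0.17639968825493374), array([-175.3902,  392.1523,   -7.8799]))
[[1, [0.98, 0.0, -2.68], [0.0, 0.0, 0.0]], [1, [0.98, 0.0, -2.68], [0.0, 0.0, 0.0]], [1, [0.98, -0.0, -2.68], [0.0, 0.0, 0.0]], [1, [0.98, 0.0, -2.68], [0.0, 0.0, 0.0]], [1, [0.98, 0.0, -2.68], [0.0, 0.0, 0.0]], [1, [0.98, 0.0, -2.68], [0.0, 0.0, 0.0]], [1, [0.98, 0.0, -2.68], [0.0, 0.0, 0.0]]]
end tcp [0.4924 0.3362 0.2984] [180.     -20.     176.5121]
(array([ 0.5712, -0.0472,  0.1949]), 1.5, np.float64(24.064227395494576))
[[1, [-1.21, -3.71, -0.72], [0.003, -0.042, -0.008]], [1, [-1.2, -3.73, -0.64], [0.002, -0.042, -0.008]], [1, [-1.19, -3.75, -0.56], [0.002, -0.042, -0.008]], [1, [-1.17, -3.77, -0.48], [0.002, -0.042, -0.009]], [1, [-1.15, -3.79, -0.41], [0.001, -0.042, -0.009]], [1, [-1.13, -3.81, -0.33], [0.001, -0.042, -0.009]], [1, [-1.1, -3.83, -0.26], [0.001, -0.042, -0.009]], [1, [-1.07, -3.85, -0.19], [0.0, -0.042, -0.009]], [1, [-1.03, -3.86, -0.12], [-0.0, -0.042, -0.009]], [1, [-1.0, -3.88, -0.06], [-0.0, -0.042, -0.009]]]
end tcp [ 0.6027 -0.0463  0.3164] [ 180.        4.0642 -178.5   ]
```

{"fn": "move_arm", "kwargs": {"deltas": [[1, [0.49, 0, -1.34], [0, 0, 0]], [1, [0.98, 0, -2.68], [0, 0, 0]], [1, [0.98, 0, -2.68], [0, 0, 0]], [1, [0.98, 0, -2.68], [0, 0, 0]], [1, [0.98, 0, -2.68], [0, 0, 0]], [1, [0.98, 0, -2.68], [0, 0, 0]], [1, [0.98, 0, -2.68], [0, 0, 0]], [1, [0.49, 0, -1.34], [0, 0, 0]], [1, [0, 0, 0], [0, 0, 0]]]}}

```text
t: 10.28
eef_pos: [0.4931, 0.336, 0.2985]
tool_rot: [179.9, -20.1, 176.5]
force: [-1.1, -1.1, -4.0]
opening: 0.0197
finger_force: 59.9
```

{"fn": "move_arm", "kwargs": {"deltas": [[1, [-1.21, -3.71, -0.72], [0.003, -0.042, -0.008]], [1, [-1.2, -3.73, -0.64], [0.002, -0.042, -0.008]], [1, [-1.19, -3.75, -0.56], [0.002, -0.042, -0.008]], [1, [-1.17, -3.77, -0.48], [0.002, -0.042, -0.009]], [1, [-1.15, -3.79, -0.41], [0.001, -0.042, -0.009]], [1, [-1.13, -3.81, -0.33], [0.001, -0.042, -0.009]], [1, [-1.1, -3.83, -0.26], [0.001, -0.042, -0.009]], [1, [-1.07, -3.85, -0.19], [0, -0.042, -0.009]], [1, [-1.03, -3.86, -0.12], [0, -0.042, -0.009]], [1, [-1, -3.88, -0.06], [0, -0.042, -0.009]]]}}

```text
t: 11.52
eef_pos: [0.6032, -0.0476, 0.3138]
tool_rot: [179.9, 3.8, -178.4]
force: [0.1, -0.3, -3.6]
opening: 0.0197
finger_force: 59.9
```

{"fn": "move_arm", "kwargs": {"deltas": [[1, [0, 0, 0], [0, 0, 0]], [1, [0, 0, 0], [0, 0, 0]]]}}

```text
t: 11.78
eef_pos: [0.603, -0.0459, 0.3142]
tool_rot: [179.9, 3.8, -178.4]
force: [0.3, 0.9, -3.6]
opening: 0.0198
finger_force: 59.9
```

```bash
python3 - <<'E'
from h import *
W=np.zeros((600,800,3),np.uint8)
s=cv2.cvtColor(env.snapshot("scene"),cv2.COLOR_RGB2BGR);t=cv2.cvtColor(env.snapshot("top"),cv2.COLOR_RGB2BGR)
cv2.imwrite("pics/sraw4.png",s)
up=lambda a,k:cv2.resize(a,None,fx=k,fy=k,interpolation=cv2.INTER_CUBIC)
W[:600,:400]=up(s[140:290,270:370],4);W[:480,400:800]=up(t[160:280,270:370],4)
cv2.imwrite("pics/c4.png",W)
a=scoop_now();print(a,env.sense()["force"],env.sense()["opening"])
Rs=Ro.from_euler('z',a[1],degrees=True)*Ro.from_euler('y',-a[2],degrees=True)
for nm,q in(("noseL",(-.06,.052,0)),("noseR",(-.06,-.052,0)),("backbotL",(.045,.052,.02)),("backbotR",(.045,-.052,.02)),("backtopL",(.045,.052,.045)),("backtopR",(.045,-.052,.045))):
    u,v=pix("scene",a[0]+Rs.apply(q)); print(nm,round((u-270+.5)*4-.5),round((v-140+.5)*4-.5))
for nm,q in(("rearL",(.104,.061,.045)),("rearR",(.104,-.061,.045)),("frontL",(-.104,.061,.045)),("frontR",(-.104,-.061,.045))):
    u,v=pix("scene",FL+RP.apply(q)); print(nm,round((u-270+.5)*4-.5),round((v-140+.5)*4-.5))
E
```

```text
(array([ 0.5712, -0.0463,  0.1933]), np.float64(1.6103100656601401), np.float64(23.811738895630366), array([ 37.3347,   0.9108, 108.4853])) [ 0.7238  0.1541 -2.6197] 0.019823252617099038
noseL 282 287
noseR 124 285
backbotL 290 305
backbotR 117 303
backtopL 292 264
backtopR 117 263
rearL 301 448
rearR 99 445
frontL 286 341
frontR 115 339
```

View pics/c4.png

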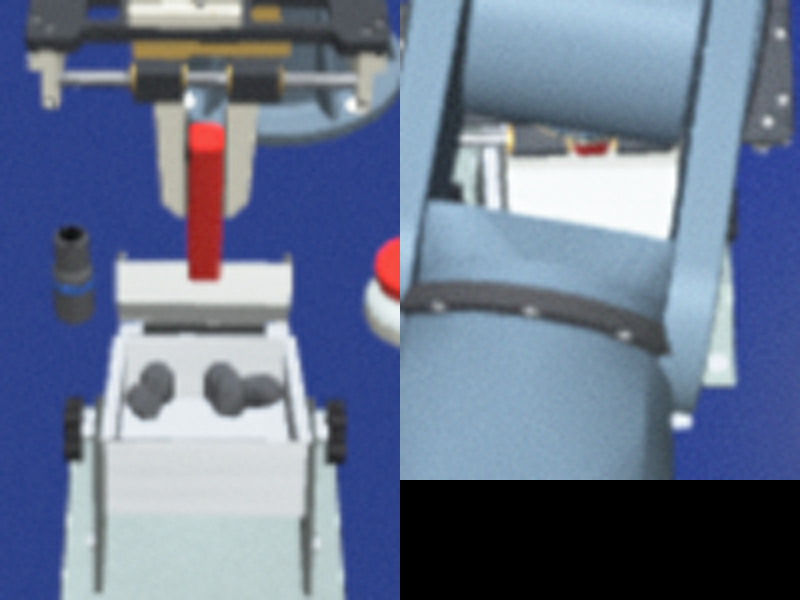

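```bash
python3 - <<'E'
from h import *
s=cv2.imread("pics/sraw4.png").astype(int)
for r in(252,256,260,264): print(r,"L",s[r,290:302].sum(1)//3,"R",s[r,338:352].sum(1)//3)
for r in (222,223,224): print(r,"L",s[r,294:306].sum(1)//3,"R",s[r,334:346].sum(1)//3)
def c(q): return np.round(pix("scene",FL+RP.apply(q)),1)
for z in(.045,.03,.015): print(z,c((.104,.061,z)),c((.104,-.061,z)))
E
```

```text
252 L [108 170 182 136 106 131 178 211 215 215 215 215] R [219 220 219 219 219 220 220 218 195 114 129 174 175 114]
256 L [190 199 184 136 104 121 164 207 212 213 213 214] R [215 215 216 215 215 216 215 208 167 108 133 181 188 168]
260 L [203 202 185 136 102 119 166 210 214 216 215 216] R [218 218 219 217 218 218 218 209 166 108 139 187 199 200]
264 L [205 204 188 138 100 119 166 209 215 213 214 213] R [217 216 216 216 217 215 217 200 140 105 142 195 200 201]
222 L [ 85  82  82  85  92 140 210 230 230 230 224 179] R [ 70  85 160 228 232 233 232 217 145  92  86  85]
223 L [ 86  84  82  88 108 162 215 229 220 219 213 184] R [125 133 178 229 233 234 232 222 162 110  87  82]
224 L [ 84  85  85 101 155 210 227 228 221 219 219 214] R [189 190 202 223 224 226 228 227 212 179 103  82]
0.045 [344.9 251.5] [294.4 250.9]
0.03 [344.7 257.3] [294.5 256.6]
0.015 [344.5 263. ] [294.5 262.3]
```

```bash
python3 - <<'E'
from h import *
s=cv2.imread("pics/sraw4.png").astype(int)
for r in(208,210,212): print(r,"L",s[r,295:303].sum(1)//3,"R",s[r,338:347].sum(1)//3)
a=scoop_now()
Rs=Ro.from_euler('z',a[1],degrees=True)*Ro.from_euler('y',-a[2],degrees=True)
for z in(.045,.03): print([np.round(pix("scene",a[0]+Rs.apply((.045,y,z))),1) for y in(.052,-.052)])
import h
h.FL[1]+=.0022; h.RP=Ro.from_euler('z',1.7,degrees=True)*Ro.from_euler('y',-.42)
print([np.round(pix("scene",h.FL+h.RP.apply((x,y,.045))),1) for x in(.104,-.104) for y in(.061,-.061)])
E
```

```text
208 L [ 84  84  89 123 189 226 230 228] R [232 233 233 231 213 112  84  84  83]
210 L [ 83  84  88 124 190 226 228 229] R [231 230 231 230 212 113  83  84  84]
212 L [ 82  85  88 124 186 225 227 228] R [232 232 231 231 212 113  83  84  82]
[array([342.5, 205.7]), array([298.8, 205.3])]
[array([342.3, 211.8]), array([298.8, 211.3])]
[array([345.9, 251.5]), array([295.4, 251. ]), array([341.8, 224.9]), array([299. , 224.5])]
```

```bash
cat >> h.py <<'E'
FL=np.array([.5794,-.0442,.079]); RP=Ro.from_euler('z',1.7,degrees=True)*Ro.from_euler('y',-.42)
def inpan(x,y,z,phi=0):
    return FL+RP.apply([x,y,z]),1.7,np.degrees(.42)-phi
def nose(x,y,z,phi): # nose edge at pan x,z (m)
    c,s=np.cos(np.radians(phi)),np.sin(np.radians(phi))
    return inpan(x+.06*c,y,z-.06*s,phi)
E
python3 - <<'E'
from h import *
a=scoop_now();print(a)
b=nose(-.025,0,.030,-2.5); c=nose(-.025,0,.004,-2.5)
seq(a[:3],b,6); seq(b,c,4); print(RP.inv().apply(FL+0-FL))
E
```

```text
(array([ 0.5712, -0.0463,  0.1933]), np.float64(1.6103100656601401), np.float64(23.811738895630366), array([ 39.0899,  -1.812 , 107.7015]))
[[1, [-0.27, 0.03, 1.17], [-0.0, -0.008, -0.0]], [1, [-0.26, 0.03, 1.17], [-0.0, -0.008, -0.0]], [1, [-0.25, 0.03, 1.17], [-0.0, -0.008, -0.0]], [1, [-0.24, 0.03, 1.17], [-0.0, -0.008, -0.0]], [1, [-0.23, 0.03, 1.18], [-0.0, -0.008, -0.0]], [1, [-0.22, 0.03, 1.18], [-0.0, -0.008, -0.0]]]
end tcp [ 0.6242 -0.0429  0.2458] [-180.        6.5642 -178.3   ]
[[1, [-0.2, 0.0, 0.62], [0.0, 0.0, 0.0]], [1, [-0.2, 0.0, 0.62], [0.0, 0.0, 0.0]], [1, [-0.2, -0.0, 0.62], [0.0, 0.0, 0.0]], [1, [-0.2, 0.0, 0.62], [0.0, 0.0, 0.0]]]
end tcp [ 0.6347 -0.0426  0.2221] [-180.        6.5642 -178.3   ]
[0. 0. 0.]
```

{"fn": "move_arm", "kwargs": {"deltas": [[1, [-0.27, 0.03, 1.17], [0, -0.008, 0]], [1, [-0.26, 0.03, 1.17], [0, -0.008, 0]], [1, [-0.25, 0.03, 1.17], [0, -0.008, 0]], [1, [-0.24, 0.03, 1.17], [0, -0.008, 0]], [1, [-0.23, 0.03, 1.18], [0, -0.008, 0]], [1, [-0.22, 0.03, 1.18], [0, -0.008, 0]], [1, [0, 0, 0], [0, 0, 0]], [1, [0, 0, 0], [0, 0, 0]]]}}

```text
t: 12.88
eef_pos: [0.6244, -0.0441, 0.2467]
tool_rot: [180.0, 6.7, -178.4]
force: [0.9, 0.8, -1.6]
opening: 0.0202
finger_force: 59.9
```

{"fn": "move_arm", "kwargs": {"deltas": [[1, [-0.2, 0, 0.62], [0, 0, 0]], [1, [-0.2, 0, 0.62], [0, 0, 0]], [1, [-0.2, 0, 0.62], [0, 0, 0]], [1, [-0.15, 0, 0.4], [0, 0, 0]], [1, [0, 0, 0], [0, 0, 0]]]}}

```text
t: 13.5
eef_pos: [0.6343, -0.0437, 0.2243]
tool_rot: [180.0, 6.6, -178.4]
force: [-0.1, -0.4, -2.9]
opening: 0.0196
finger_force: 59.9
```

```bash
python3 - <<'E'
from h import *
W=np.zeros((600,800,3),np.uint8)
s=cv2.cvtColor(env.snapshot("scene"),cv2.COLOR_RGB2BGR)
up=lambda a,k:cv2.resize(a,None,fx=k,fy=k,interpolation=cv2.INTER_CUBIC)
W=up(s[150:280,260:380],5)[:600]
cv2.imwrite("pics/c5.png",W[:600,:800])
a=scoop_now();print(a,env.sense()["force"],env.sense()["joints"])
E
```

```text
(array([ 0.6083, -0.0444,  0.1019]), np.float64(1.5703665682704946), np.float64(26.62461164575593), array([35.7254, -1.0536,  9.1102])) [-0.1746 -0.0822 -3.0826] [  -8.6442   26.2153   86.4742    1.3786   60.8026 -100.832 ]
```

View pics/c5.png

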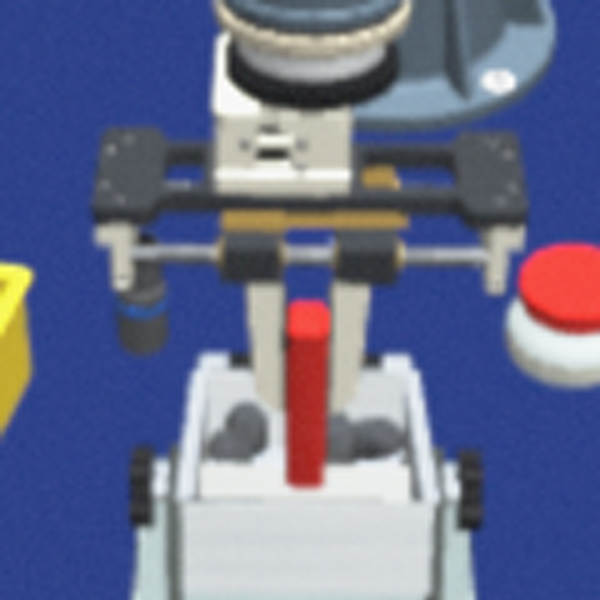

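The bowl is inside the pan between the walls, with the nuts ahead of its nose at crop (240,430) and (360,437). Next I touch down on the pan floor.

{"fn": "move_arm", "kwargs": {"deltas": [[1, [-0.06, 0.1, 0.19], [0, 0, 0]], [1, [-0.06, 0, 0.19], [0, 0, 0]], [1, [-0.03, 0, 0.1], [0, 0, 0]], [1, [0, 0, 0], [0, 0, 0]]]}}

```text
t: 14.05
eef_pos: [0.6363, -0.0427, 0.2201]
tool_rot: [180.0, 6.6, -178.4]
force: [0.7, 0.2, -1.7]
opening: 0.0197
finger_force: 59.9
```

{"fn": "move_arm", "kwargs": {"deltas": [[1, [-0.03, 0, 0.1], [0, 0, 0]], [1, [0, 0, 0], [0, 0, 0]]]}}

```text
t: 14.3
eef_pos: [0.6367, -0.0427, 0.2197]
tool_rot: [180.0, 6.6, -178.4]
force: [-2.4, 0.9, 4.9]
opening: 0.02
finger_force: 59.9
```

{"fn": "move_arm", "kwargs": {"deltas": [[1, [0.48, 0, 0.155], [0, 0, 0]], [1, [0.48, 0, 0.155], [0, 0, 0]], [1, [0.48, 0, 0.155], [0, 0, 0]], [1, [0.48, 0, 0.155], [0, 0, 0]], [1, [0.48, 0, 0.155], [0, 0, 0]], [1, [0.48, 0, 0.155], [0, 0, 0]]]}}

```text
t: 15.05
eef_pos: [0.6092, -0.0435, 0.2074]
tool_rot: [180.0, 6.7, -178.4]
force: [-1.4, -0.6, 6.8]
opening: 0.0194
finger_force: 60.0
```

```bash
python3 - <<'E'
from h import *
a=scoop_now();print(a,env.sense()["force"])
E
```

```text
(array([ 0.5833, -0.0442,  0.0846]), np.float64(1.5849347500855502), np.float64(26.67436286835217), array([ 5.8188, -0.1294,  3.5204])) [-1.4197 -0.6074  6.8315]
```

{"fn": "move_arm", "kwargs": {"deltas": [[1, [0.48, 0, 0.155], [0, 0, 0]], [1, [0.48, 0, 0.155], [0, 0, 0]], [1, [0.48, 0, 0.155], [0, 0, 0]], [1, [0.48, 0, 0.155], [0, 0, 0]]]}}

```text
t: 15.55
eef_pos: [0.5909, -0.044, 0.1991]
tool_rot: [180.0, 6.7, -178.4]
force: [-3.1, -0.7, 8.4]
opening: 0.0198
finger_force: 60.0
```

{"fn": "move_arm", "kwargs": {"deltas": [[1, [0.38, 0, 0.124], [0, 0, 0]], [1, [0.38, 0, 0.124], [0, 0, 0]], [1, [0.38, 0, 0.124], [0, 0, 0]]]}}

```text
t: 15.92
eef_pos: [0.5808, -0.0444, 0.1949]
tool_rot: [-180.0, 6.8, -178.4]
force: [-1.6, -0.8, 8.4]
opening: 0.0196
finger_force: 60.0
```

```bash
python3 - <<'E'
from h import *
s=cv2.cvtColor(env.snapshot("scene"),cv2.COLOR_RGB2BGR)
cv2.imwrite("pics/c6.png",cv2.resize(s[170:270,270:370],None,fx=6,fy=6,interpolation=cv2.INTER_CUBIC))
a=scoop_now();print(a,env.sense()["force"])
E
```

```text
(array([ 0.5543, -0.0451,  0.0715]), np.float64(1.5885433759687557), np.float64(26.73076372113685), array([-25.9934,  -0.151 ,   3.3974])) [-1.462  -1.3564 10.0516]
```

View pics/c6.png

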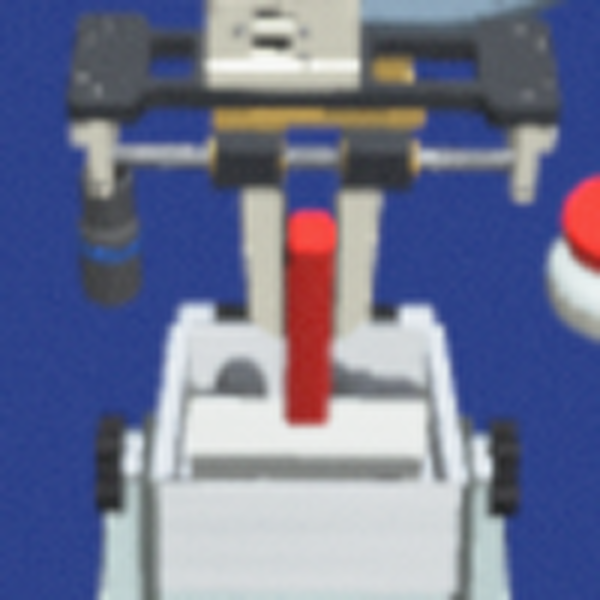

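The scoop is advancing with nuts visible just beyond its back wall at crop (240,375) and (370,380). Forces are low, so the nuts are riding onto the plate.

{"fn": "move_arm", "kwargs": {"deltas": [[1, [0.28, 0, 0.09], [0, 0, 0]], [1, [0.28, 0, 0.09], [0, 0, 0]], [1, [0.28, 0, 0.09], [0, 0, 0]], [1, [0.1, 0, 0.03], [0, 0, 0]], [1, [0, 0, 0], [0, 0, 0]]]}}

```text
t: 16.6
eef_pos: [0.5712, -0.0446, 0.1901]
tool_rot: [180.0, 6.7, -178.4]
force: [-2.7, -0.7, 8.7]
opening: 0.0196
finger_force: 60.0
```

```bash
python3 - <<'E'
from h import *
a=scoop_now();print(a,env.sense()["force"],env.sense()["joints"])
E
```

```text
(array([ 0.5453, -0.0453,  0.0673]), np.float64(1.5870408581029698), np.float64(26.689107814977838), array([-35.9097,  -0.0954,   3.237 ])) [-2.7055 -0.6963  8.6861] [  -9.7354   21.9801   98.2696    1.6451   53.203  -102.2355]
```

{"fn": "move_arm", "kwargs": {"deltas": [[1, [0.12, 0, 0.04], [0, 0, 0]], [1, [0.12, 0, 0.04], [0, 0, 0]], [1, [0, 0, 0], [0, 0, 0]]]}}

```text
t: 16.98
eef_pos: [0.5693, -0.0446, 0.1894]
tool_rot: [180.0, 6.7, -178.4]
force: [-1.1, 0.1, 9.7]
opening: 0.0195
finger_force: 60.0
```

{"fn": "move_arm", "kwargs": {"deltas": [[1, [0.12, 0, 0.04], [0, 0, 0]], [1, [0.1, 0, 0.03], [0, 0, 0]], [1, [0, 0, 0], [0, 0, 0]]]}}

```text
t: 17.35
eef_pos: [0.5686, -0.0447, 0.1897]
tool_rot: [-180.0, 7.0, -178.4]
force: [1.0, 1.4, 15.7]
opening: 0.0197
finger_force: 60.0
```

```bash
cat >> h.py <<'E'
def path(states,prec=2):
    P=[sc(*s) for s in states]; out=[]
    for (p0,r0),(p1,r1) in zip(P,P[1:]):
        out.append([1,(r0.inv().apply(p1-p0)*100).round(prec).tolist(),(r0.inv()*r1).as_rotvec().round(3).tolist()])
    for i in range(0,len(out),10): print(out[i:i+10])
    print("end tcp",P[-1][0],P[-1][1].as_euler('xyz',True))
E
python3 - <<'E'
from h import *
a=scoop_now();print(a,env.sense()["force"])
st=[nose(-.0985,0,.0005,-2.5)]
for ph in np.arange(0,27,2.): st.append(nose(-.097,0,.0015+.08*np.sin(np.radians(ph)),ph))
path(st)
E
```

```text
(array([ 0.5433, -0.0454,  0.0667]), np.float64(1.580086120684822), np.float64(26.976214552193827), array([-37.9974,  -0.1204,   3.5185])) [ 0.9828  1.4194 15.7134]
[[1, [-0.71, 0.0, 0.29], [0.0, 0.044, 0.0]], [1, [-0.39, -0.0, 0.08], [0.0, 0.035, -0.0]], [1, [-0.38, -0.0, 0.09], [0.0, 0.035, 0.0]], [1, [-0.37, 0.0, 0.09], [0.0, 0.035, 0.0]], [1, [-0.36, -0.0, 0.1], [0.0, 0.035, 0.0]], [1, [-0.35, 0.0, 0.1], [0.0, 0.035, 0.0]], [1, [-0.34, 0.0, 0.11], [0.0, 0.035, 0.0]], [1, [-0.34, -0.0, 0.11], [0.0, 0.035, 0.0]], [1, [-0.33, 0.0, 0.12], [0.0, 0.035, 0.0]], [1, [-0.32, -0.0, 0.13], [0.0, 0.035, -0.0]]]
[[1, [-0.32, 0.0, 0.14], [0.0, 0.035, 0.0]], [1, [-0.31, 0.0, 0.15], [0.0, 0.035, 0.0]], [1, [-0.31, 0.0, 0.15], [0.0, 0.035, 0.0]], [1, [-0.31, -0.0, 0.16], [0.0, 0.035, 0.0]]]
end tcp [ 0.6174 -0.0431  0.1662] [-180.      -21.9358 -178.3   ]
```

{"fn": "move_arm", "kwargs": {"deltas": [[1, [-0.71, 0, 0.2], [0, 0.044, 0]], [1, [-0.39, 0, 0.08], [0, 0.035, 0]], [1, [-0.38, 0, 0.09], [0, 0.035, 0]], [1, [-0.37, 0, 0.09], [0, 0.035, 0]]]}}

```text
t: 17.85
eef_pos: [0.5864, -0.0442, 0.1837]
tool_rot: [180.0, -1.8, -178.4]
force: [2.2, 0.9, -5.1]
opening: 0.0199
finger_force: 60.0
```

{"fn": "move_arm", "kwargs": {"deltas": [[1, [-0.36, 0, 0.1], [0, 0.035, 0]], [1, [-0.35, 0, 0.1], [0, 0.035, 0]], [1, [-0.34, 0, 0.11], [0, 0.035, 0]], [1, [-0.34, 0, 0.11], [0, 0.035, 0]], [1, [-0.33, 0, 0.12], [0, 0.035, 0]]]}}

```text
t: 18.48
eef_pos: [0.6029, -0.0437, 0.1763]
tool_rot: [180.0, -11.8, -178.4]
force: [2.1, 0.1, -4.9]
opening: 0.0198
finger_force: 60.0
```

{"fn": "move_arm", "kwargs": {"deltas": [[1, [-0.32, 0, 0.13], [0, 0.035, 0]], [1, [-0.32, 0, 0.14], [0, 0.035, 0]], [1, [-0.31, 0, 0.15], [0, 0.035, 0]], [1, [-0.31, 0, 0.15], [0, 0.035, 0]], [1, [-0.31, 0, 0.16], [0, 0.035, 0]], [1, [0, 0, 0], [0, 0, 0]]]}}

```text
t: 19.23
eef_pos: [0.616, -0.0433, 0.1645]
tool_rot: [180.0, -21.8, -178.4]
force: [3.6, 0.8, -5.0]
opening: 0.0195
finger_force: 60.0
```

```bash
python3 - <<'E'
from h import *
a=scoop_now();print(a,env.sense()["force"],env.sense()["joints"])
s=cv2.cvtColor(env.snapshot("scene"),cv2.COLOR_RGB2BGR)
cv2.imwrite("pics/c7.png",cv2.resize(s[150:270,260:380],None,fx=5,fy=5,interpolation=cv2.INTER_CUBIC))
O,y,d=a[:3]
b=(O+[0,0,.06],y,d); path([a[:3]]+[(O+[0,0,.012*k],y,d) for k in range(1,6)]+[(O+[0,0,.06+.01*k],y,d-3*k) for k in range(1,6)])
E
```

```text
(array([ 0.5347, -0.0455,  0.0689]), np.float64(1.5970276031349222), np.float64(-1.8188518071335344), array([-44.9601,   0.0213,   9.055 ])) [ 3.6294  0.7974 -4.9843] [ -6.9725  42.1833  70.7132  -3.1564  88.7059 -97.8993]
[[1, [0.45, 0.0, -1.11], [0.0, 0.0, 0.0]], [1, [0.45, 0.0, -1.11], [0.0, 0.0, 0.0]], [1, [0.45, 0.0, -1.11], [0.0, 0.0, 0.0]], [1, [0.45, 0.0, -1.11], [0.0, 0.0, 0.0]], [1, [0.45, 0.0, -1.11], [0.0, 0.0, 0.0]], [1, [-0.25, -0.0, -0.7], [0.0, 0.052, 0.0]], [1, [-0.2, -0.0, -0.68], [0.0, 0.052, 0.0]], [1, [-0.15, 0.0, -0.66], [0.0, 0.052, 0.0]], [1, [-0.1, -0.0, -0.63], [0.0, 0.052, 0.0]], [1, [-0.06, 0.0, -0.61], [0.0, 0.052, 0.0]]]
end tcp [ 0.638  -0.0426  0.2502] [-180.      -36.8189 -178.403 ]
```

View pics/c7.png

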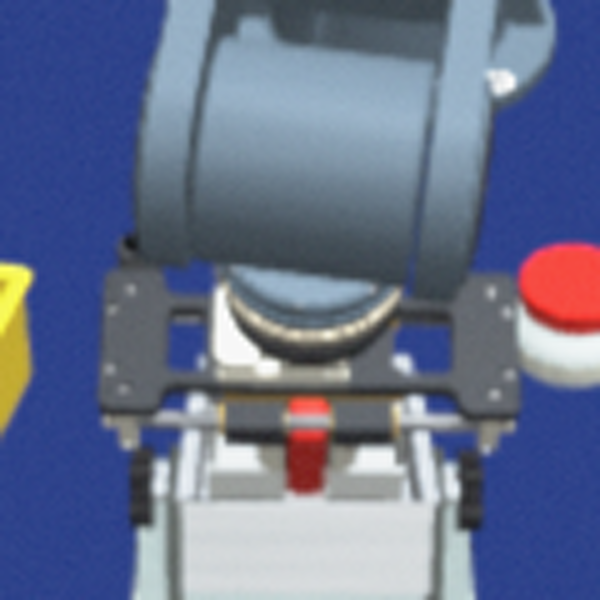

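```bash
python3 - <<'E'
from h import *
a=scoop_now();O,y,d=a[:3]
path([a[:3]]+[(O+[0,0,.006],y,d)]+[(O+[0,0,.006+.012*k],y,d-2*k) for k in range(1,8)])
E
```

```text
[[1, [0.22, 0.0, -0.56], [0.0, 0.0, 0.0]], [1, [0.03, 0.0, -0.97], [0.0, 0.035, -0.0]], [1, [0.07, -0.0, -0.95], [0.0, 0.035, 0.0]], [1, [0.11, 0.0, -0.93], [0.0, 0.035, 0.0]], [1, [0.15, -0.0, -0.91], [0.0, 0.035, 0.0]], [1, [0.18, 0.0, -0.89], [0.0, 0.035, -0.0]], [1, [0.22, -0.0, -0.87], [0.0, 0.035, 0.0]], [1, [0.25, 0.0, -0.85], [0.0, 0.035, 0.0]]]
end tcp [ 0.6366 -0.0427  0.2323] [-180.      -35.7938 -178.4054]
```

{"fn": "move_arm", "kwargs": {"deltas": [[1, [0.22, 0, -0.56], [0, 0, 0]], [1, [0.03, 0, -0.97], [0, 0.035, 0]], [1, [0.07, 0, -0.95], [0, 0.035, 0]], [1, [0.11, 0, -0.93], [0, 0.035, 0]], [1, [0.15, 0, -0.91], [0, 0.035, 0]], [1, [0.18, 0, -0.89], [0, 0.035, 0]], [1, [0.22, 0, -0.87], [0, 0.035, 0]], [1, [0.25, 0, -0.85], [0, 0.035, 0]]]}}

```text
t: 20.27
eef_pos: [0.6358, -0.0428, 0.2333]
tool_rot: [180.0, -36.0, -178.4]
force: [-0.1, -0.2, -5.0]
opening: 0.02
finger_force: 60.0
```

{"fn": "move_arm", "kwargs": {"deltas": [[1, [0.6, 0, -0.8], [0, 0, 0]], [1, [0.6, 0, -0.8], [0, 0, 0]], [1, [0.6, 0, -0.8], [0, 0, 0]], [1, [0, 0, 0], [0, 0, 0]], [1, [0, 0, 0], [0, 0, 0]], [1, [0, 0, 0], [0, 0, 0]]]}}

```text
t: 21.02
eef_pos: [0.6353, -0.0427, 0.2622]
tool_rot: [180.0, -36.0, -178.4]
force: [0.2, 0.2, -6.1]
opening: 0.0195
finger_force: 60.0
```

```bash
python3 - <<'E'
from h import *
a=scoop_now();print(a,env.sense()["force"],env.sense()["ft_torque"],env.sense()["joints"])
f=[];
for i in range(4):
    s=env.snapshot("scene"); f.append(env.sense()["force"])
print(np.mean(f,0))
s=cv2.cvtColor(s,cv2.COLOR_RGB2BGR)
cv2.imwrite("pics/s8.png",s)
cv2.imwrite("pics/t8.png",cv2.cvtColor(env.snapshot("top"),cv2.COLOR_RGB2BGR))
E
```

```text
(array([ 0.533 , -0.0455,  0.1896]), np.float64(1.5912407956851864), np.float64(-16.034909438254537), array([  2.6752,   0.0624, 119.9228])) [ 0.1606  0.177  -6.0979] [ 0.0639 -1.4381 -0.0436] [ -6.1476  48.4129  50.0046  -5.0754 117.2803 -98.6144]
[ 0.0802 -0.0452 -5.907 ]
```

```bash
cat >> h.py <<'E'
BIN=np.array([.445,-.322,0]); PSI=-25.
def nosew(out,z,dn,yaw=PSI): # nose edge at bin centre + out along scoop x, world z
    d=np.array([np.cos(np.radians(yaw)),np.sin(np.radians(yaw)),0]); c,s=np.cos(np.radians(dn)),np.sin(np.radians(dn))
    return BIN+d*out+[0,0,z]+.06*(c*d+np.array([0,0,s])),yaw,dn
E
python3 - <<'E'
from h import *
a=scoop_now()[:3]; b=nosew(.035,.215,-16); print(b)
w=np.array([0,.3,1,2,3,4,5,6,7,8,9,10,11,11.7,12])/12
path([tuple(np.array(x,dtype=object)*(1-s)+np.array(y,dtype=object)*s for x,y in zip(a,b)) for s in w])
E
```

```text
(array([ 0.529 , -0.3612,  0.1985]), -25.0, -16)AttributeError: 'float' object has no attribute 'rint'

The above exception was the direct cause of the following exception:

Traceback (most recent call last):
  File "h.py", line 55, in path
    out.append([1,(r0.inv().apply(p1-p0)*100).round(prec).tolist(),(r0.inv()*r1).as_rotvec().round(3).tolist()])
                  ~~~~~~~~~~~~~~~~~~~~~~~~~~~~~~~~~^^^^^^
TypeError: loop of ufunc does not support argument 0 of type float which has no callable rint method
```

```bash
cat >> h.py <<'E'
def mix(a,b,w): return [(np.array(a[0])*(1-s)+np.array(b[0])*s,a[1]*(1-s)+b[1]*s,a[2]*(1-s)+b[2]*s) for s in w]
E
python3 - <<'E'
from h import *
a=scoop_now()[:3]; b=nosew(.035,.215,-16)
w=np.array([0,.3,1,2,3,4,5,6,7,8,9,10,11,11.7,12])/12
path(mix(a,b,w))
E
```

```text
[[1, [0.04, -0.91, 0.0], [-0.007, -0.0, 0.009]], [1, [0.08, -2.12, -0.01], [-0.016, -0.0, 0.022]], [1, [0.05, -3.03, -0.05], [-0.023, -0.0, 0.031]], [1, [-0.03, -3.02, -0.11], [-0.023, -0.0, 0.031]], [1, [-0.11, -3.02, -0.17], [-0.023, -0.0, 0.031]], [1, [-0.19, -3.01, -0.23], [-0.023, -0.0, 0.031]], [1, [-0.27, -3.0, -0.29], [-0.023, -0.0, 0.031]], [1, [-0.36, -2.98, -0.35], [-0.023, -0.0, 0.031]], [1, [-0.44, -2.96, -0.41], [-0.023, -0.0, 0.031]], [1, [-0.52, -2.93, -0.46], [-0.023, -0.0, 0.031]]]
[[1, [-0.6, -2.9, -0.52], [-0.023, -0.0, 0.031]], [1, [-0.67, -2.87, -0.58], [-0.023, -0.0, 0.031]], [1, [-0.53, -1.98, -0.44], [-0.016, -0.0, 0.022]], [1, [-0.24, -0.84, -0.2], [-0.007, -0.0, 0.009]]]
end tcp [ 0.6217 -0.4044  0.2712] [-180.  -36.  155.]
```

{"fn": "move_arm", "kwargs": {"deltas": [[1, [0.04, -0.91, 0], [-0.007, 0, 0.009]], [1, [0.08, -2.12, -0.01], [-0.016, 0, 0.022]], [1, [0.05, -3.03, -0.05], [-0.023, 0, 0.031]], [1, [-0.03, -3.02, -0.11], [-0.023, 0, 0.031]], [1, [-0.11, -3.02, -0.17], [-0.023, 0, 0.031]], [1, [-0.19, -3.01, -0.23], [-0.023, 0, 0.031]], [1, [-0.27, -3, -0.29], [-0.023, 0, 0.031]], [1, [-0.36, -2.98, -0.35], [-0.023, 0, 0.031]], [1, [-0.44, -2.96, -0.41], [-0.023, 0, 0.031]], [1, [-0.52, -2.93, -0.46], [-0.023, 0, 0.031]]]}}

```text
t: 22.52
eef_pos: [0.6263, -0.3174, 0.2687]
tool_rot: [179.7, -36.0, 161.6]
force: [0.1, 0.9, -4.5]
opening: 0.0201
finger_force: 60.0
```

{"fn": "move_arm", "kwargs": {"deltas": [[1, [-0.6, -2.9, -0.52], [-0.023, 0, 0.031]], [1, [-0.67, -2.87, -0.58], [-0.023, 0, 0.031]], [1, [-0.53, -1.98, -0.44], [-0.016, 0, 0.022]], [1, [-0.24, -0.84, -0.2], [-0.007, 0, 0.009]], [1, [0, 0, 0], [0, 0, 0]], [1, [0, 0, 0], [0, 0, 0]]]}}

```text
t: 23.28
eef_pos: [0.6216, -0.4048, 0.2703]
tool_rot: [179.6, -36.1, 155.2]
force: [-0.0, 0.4, -5.3]
opening: 0.0198
finger_force: 60.0
```

```bash
python3 - <<'E'
from h import *
a=scoop_now();print(a,env.sense()["force"],env.sense()["joints"])
for n in("scene","top"):
    im=cv2.cvtColor(env.snapshot(n),cv2.COLOR_RGB2BGR); cv2.imwrite(f"pics/{n}9.png",im)
    m=np.zeros(im.shape[:2],np.uint8)
    cv2.fillPoly(m,[np.array([pix(n,FL+RP.apply(q)) for q in((-.096,.052,.002),(.09,.052,.002),(.09,-.052,.002),(-.096,-.052,.002))]).round().astype(np.int32)],255)
    g=im.max(2); print(n,"dark in pan floor:",int(((g<120)&(m>0)).sum()),"of",int((m>0).sum()), [int(v) for v in np.percentile(g[m>0],[0,5,50])])
    # dark grey blobs (nuts) around scoop
    O,y,d=a[:3]; Rs=Ro.from_euler('z',y,degrees=True)*Ro.from_euler('y',-d,degrees=True)
    print([np.round(pix(n,O+Rs.apply(q))).astype(int).tolist() for q in((-.06,.052,0),(-.06,-.052,0),(.045,-.052,.045),(.045,.052,.045))])
t=cv2.imread("pics/top9.png"); s=cv2.imread("pics/scene9.png")
W=np.zeros((600,800,3),np.uint8)
W[:600,:400]=cv2.resize(t[200:320,370:450],(400,600),interpolation=cv2.INTER_CUBIC)
W[:480,400:]=cv2.resize(s[180:276,170:250],(400,480),interpolation=cv2.INTER_CUBIC)
cv2.imwrite("pics/c9.png",W)
E
```

```text
(array([ 0.529 , -0.3612,  0.1977]), np.float64(-24.902264864153857), np.float64(-16.078858796204774), array([  -6.2302, -315.4106,  132.7736])) [-0.0024  0.4044 -5.3245] [ -34.7014   71.9881    2.7049   -8.6643  140.7032 -104.7702]
scene dark in pan floor: 0 of 1073 [210, 216, 221]
[[228, 191], [196, 180], [167, 199], [200, 212]]
top dark in pan floor: 0 of 2852 [125, 187, 247]
[[423, 239], [465, 258], [486, 213], [445, 194]]
```

The pan floor shows no dark pixels in either view and the load is about 2.5 N more than the empty scoop, so all five nuts are in it. Next I tilt the scoop over the bin.

```bash
python3 - <<'E'
from h import *
a=scoop_now()[:3]; b=nosew(.035,.11,8)
S=[a]+[nosew(.035,.215-.105*k/10,-16+24*k/10) for k in range(1,11)]
S+=[nosew(.035,.11-.03*k/14,8+42*k/14) for k in range(1,15)]
path(S)
E
```

```text
[[1, [0.0, -0.07, 0.44], [-0.001, -0.043, 0.002]], [1, [0.01, -0.0, 0.48], [-0.0, -0.042, 0.0]], [1, [0.05, -0.0, 0.51], [0.0, -0.042, 0.0]], [1, [0.09, 0.0, 0.53], [0.0, -0.042, -0.0]], [1, [0.13, 0.0, 0.55], [-0.0, -0.042, -0.0]], [1, [0.17, -0.0, 0.57], [-0.0, -0.042, 0.0]], [1, [0.21, 0.0, 0.58], [0.0, -0.042, -0.0]], [1, [0.25, -0.0, 0.6], [-0.0, -0.042, -0.0]], [1, [0.29, 0.0, 0.61], [0.0, -0.042, -0.0]], [1, [0.33, -0.0, 0.63], [0.0, -0.042, -0.0]]]
[[1, [0.7, 0.0, -0.28], [-0.0, -0.052, 0.0]], [1, [0.71, 0.0, -0.27], [0.0, -0.052, -0.0]], [1, [0.72, -0.0, -0.27], [-0.0, -0.052, 0.0]], [1, [0.73, -0.0, -0.27], [-0.0, -0.052, 0.0]], [1, [0.74, -0.0, -0.27], [-0.0, -0.052, -0.0]], [1, [0.75, 0.0, -0.27], [0.0, -0.052, -0.0]], [1, [0.77, -0.0, -0.27], [-0.0, -0.052, -0.0]], [1, [0.78, 0.0, -0.27], [-0.0, -0.052, 0.0]], [1, [0.79, 0.0, -0.28], [0.0, -0.052, -0.0]], [1, [0.8, -0.0, -0.28], [-0.0, -0.052, -0.0]]]
[[1, [0.81, 0.0, -0.28], [0.0, -0.052, -0.0]], [1, [0.82, -0.0, -0.29], [-0.0, -0.052, 0.0]], [1, [0.83, 0.0, -0.29], [-0.0, -0.052, -0.0]], [1, [0.84, -0.0, -0.29], [0.0, -0.052, -0.0]]]
end tcp [ 0.4892 -0.3426  0.249 ] [180.  30. 155.]
```

{"fn": "move_arm", "kwargs": {"deltas": [[1, [0, -0.07, 0.44], [-0.001, -0.043, 0.002]], [1, [0.01, 0, 0.48], [0, -0.042, 0]], [1, [0.05, 0, 0.51], [0, -0.042, 0]], [1, [0.09, 0, 0.53], [0, -0.042, 0]], [1, [0.13, 0, 0.55], [0, -0.042, 0]], [1, [0.17, 0, 0.57], [0, -0.042, 0]], [1, [0.21, 0, 0.58], [0, -0.042, 0]], [1, [0.25, 0, 0.6], [0, -0.042, 0]], [1, [0.29, 0, 0.61], [0, -0.042, 0]], [1, [0.33, 0, 0.63], [0, -0.042, 0]]]}}

```text
t: 24.62
eef_pos: [0.5877, -0.3884, 0.2264]
tool_rot: [179.7, -11.9, 155.0]
force: [0.5, -0.1, -5.2]
opening: 0.0201
finger_force: 60.0
```

```bash
python3 - <<'E'
from h import *
a=scoop_now();print(a,env.sense()["force"],env.sense()["joints"])
O,y,d=a[:3]; Rs=Ro.from_euler('z',y,degrees=True)*Ro.from_euler('y',-d,degrees=True)
n=O+Rs.apply([-.06,0,0]); r=Ro.from_euler('z',-PSI,degrees=True).apply(n-BIN); print("nose rel bin",r)
im=cv2.cvtColor(env.snapshot("scene"),cv2.COLOR_RGB2BGR); cv2.imwrite("pics/s10.png",im)
E
```

```text
(array([ 0.5302, -0.361 ,  0.1182]), np.float64(-25.08480444004395), np.float64(8.10180792895266), array([ -37.4637, -315.1589,   59.6591])) [ 0.5289 -0.082  -5.1899] [ -36.4532   43.5794   57.562    -2.0809   90.5785 -101.2416]
nose rel bin [0.0343 0.0008 0.1097]
```

{"fn": "move_arm", "kwargs": {"deltas": [[1, [0.7, 0, -0.28], [0, -0.052, 0]], [1, [0.71, 0, -0.27], [0, -0.052, 0]], [1, [0.72, 0, -0.27], [0, -0.052, 0]], [1, [0.73, 0, -0.27], [0, -0.052, 0]], [1, [0.74, 0, -0.27], [0, -0.052, 0]], [1, [0.75, 0, -0.27], [0, -0.052, 0]], [1, [0.77, 0, -0.27], [0, -0.052, 0]], [1, [0.78, 0, -0.27], [0, -0.052, 0]], [1, [0.79, 0, -0.28], [0, -0.052, 0]], [1, [0.8, 0, -0.28], [0, -0.052, 0]]]}}

```text
t: 25.92
eef_pos: [0.5199, -0.3569, 0.2513]
tool_rot: [179.7, 17.9, 154.9]
force: [-0.2, 0.1, -3.3]
opening: 0.0196
finger_force: 60.0
```

{"fn": "move_arm", "kwargs": {"deltas": [[1, [0.81, 0, -0.28], [0, -0.052, 0]], [1, [0.82, 0, -0.29], [0, -0.052, 0]], [1, [0.83, 0, -0.29], [0, -0.052, 0]], [1, [0.84, 0, -0.29], [0, -0.052, 0]], [1, [0, 0, 0], [0, 0, 0]], [1, [0, 0, 0], [0, 0, 0]], [1, [0, 0, 0], [0, 0, 0]]]}}

```text
t: 26.8
eef_pos: [0.4894, -0.3431, 0.2489]
tool_rot: [179.7, 29.7, 154.8]
force: [-0.8, -1.3, -2.6]
opening: 0.0197
finger_force: 60.0
```

```bash
python3 - <<'E'
from h import *
a=scoop_now();print(a,env.sense()["force"],env.sense()["joints"])
f=[]
for i in range(3):
    im=env.snapshot("scene"); f.append(env.sense()["force"])
print(np.mean(f,0))
O,y,d=a[:3]
S=[a[:3]]+[(O+[0,0,.02*k],y,d) for k in range(1,7)]
path(S)
E
```

```text
(array([ 0.5116, -0.3528,  0.1258]), np.float64(-25.36502446340344), np.float64(49.74328404418464), array([ -51.1223, -306.4991,   74.0573])) [-0.7581 -1.3442 -2.5708] [ -43.6625   12.6693  107.2716   17.367    32.8941 -120.8899]
[-0.3335  0.2003 -2.9839]
[[1, [-0.99, 0.0, -1.74], [0.0, 0.0, 0.0]], [1, [-0.99, 0.0, -1.74], [0.0, 0.0, 0.0]], [1, [-0.99, 0.0, -1.74], [0.0, 0.0, 0.0]], [1, [-0.99, 0.0, -1.74], [0.0, 0.0, 0.0]], [1, [-0.99, 0.0, -1.74], [0.0, 0.0, 0.0]], [1, [-0.99, 0.0, -1.74], [0.0, 0.0, 0.0]]]
end tcp [ 0.4897 -0.3424  0.3689] [180.      29.7433 154.635 ]
```

{"fn": "move_arm", "kwargs": {"deltas": [[1, [-0.99, 0, -1.74], [0, 0, 0]], [1, [-0.99, 0, -1.74], [0, 0, 0]], [1, [-0.99, 0, -1.74], [0, 0, 0]], [1, [-0.99, 0, -1.74], [0, 0, 0]], [1, [-0.99, 0, -1.74], [0, 0, 0]], [1, [-0.99, 0, -1.74], [0, 0, 0]], [1, [0, 0, 0], [0, 0, 0]]]}}

```text
t: 27.82
eef_pos: [0.4889, -0.3437, 0.3701]
tool_rot: [179.7, 29.9, 154.8]
force: [0.6, -0.4, -3.1]
opening: 0.0199
finger_force: 60.0
```

```bash
python3 - <<'E'
from h import *
a=scoop_now()[:3];print(a)
b=(np.array([.4143,.341,.16]),-3.49,-.18)
w=np.r_[0,np.cumsum([.5,.8]+[1]*13+[.8,.5])]; w/=w[-1]
path(mix(a,b,w))
E
```

```text
(array([ 0.5113, -0.3537,  0.247 ]), np.float64(-25.342717893789516), np.float64(49.893007795874745))
[[1, [0.88, 1.85, -0.26], [-0.006, 0.028, -0.011]], [1, [1.39, 3.0, -0.33], [-0.009, 0.045, -0.017]], [1, [1.7, 3.81, -0.27], [-0.01, 0.056, -0.022]], [1, [1.63, 3.89, -0.1], [-0.009, 0.056, -0.023]], [1, [1.56, 3.96, 0.06], [-0.007, 0.056, -0.023]], [1, [1.47, 4.03, 0.21], [-0.006, 0.056, -0.024]], [1, [1.38, 4.09, 0.35], [-0.005, 0.056, -0.024]], [1, [1.27, 4.16, 0.48], [-0.003, 0.056, -0.024]], [1, [1.15, 4.22, 0.6], [-0.002, 0.056, -0.024]], [1, [1.03, 4.28, 0.71], [-0.001, 0.056, -0.024]]]
[[1, [0.9, 4.33, 0.8], [0.001, 0.056, -0.024]], [1, [0.76, 4.38, 0.88], [0.002, 0.056, -0.024]], [1, [0.62, 4.43, 0.95], [0.003, 0.056, -0.024]], [1, [0.48, 4.48, 1.0], [0.005, 0.056, -0.024]], [1, [0.33, 4.52, 1.04], [0.006, 0.056, -0.024]], [1, [0.14, 3.65, 0.85], [0.006, 0.045, -0.019]], [1, [0.03, 2.29, 0.53], [0.004, 0.028, -0.012]]]
end tcp [0.4928 0.3362 0.2579] [180.   -20.18 176.51]
```

{"fn": "move_arm", "kwargs": {"deltas": [[1, [0.88, 1.85, -0.26], [-0.006, 0.028, -0.011]], [1, [1.39, 3, -0.33], [-0.009, 0.045, -0.017]], [1, [1.7, 3.81, -0.27], [-0.01, 0.056, -0.022]], [1, [1.63, 3.89, -0.1], [-0.009, 0.056, -0.023]], [1, [1.56, 3.96, 0.06], [-0.007, 0.056, -0.023]], [1, [1.47, 4.03, 0.21], [-0.006, 0.056, -0.024]], [1, [1.38, 4.09, 0.35], [-0.005, 0.056, -0.024]], [1, [1.27, 4.16, 0.48], [-0.003, 0.056, -0.024]], [1, [1.15, 4.22, 0.6], [-0.002, 0.056, -0.024]], [1, [1.03, 4.28, 0.71], [-0.001, 0.056, -0.024]]]}}

```text
t: 29.08
eef_pos: [0.4895, 0.0541, 0.3138]
tool_rot: [179.8, -0.2, 168.0]
force: [0.9, -0.4, -2.5]
opening: 0.0199
finger_force: 60.0
```

{"fn": "move_arm", "kwargs": {"deltas": [[1, [0.9, 4.33, 0.8], [0.001, 0.056, -0.024]], [1, [0.76, 4.38, 0.88], [0.002, 0.056, -0.024]], [1, [0.62, 4.43, 0.95], [0.003, 0.056, -0.024]], [1, [0.48, 4.48, 1], [0.005, 0.056, -0.024]], [1, [0.33, 4.52, 1.04], [0.006, 0.056, -0.024]], [1, [0.14, 3.65, 0.85], [0.006, 0.045, -0.019]], [1, [0.03, 2.29, 0.53], [0.004, 0.028, -0.012]], [1, [0, 0, 0], [0, 0, 0]], [1, [0, 0, 0], [0, 0, 0]]]}}

```text
t: 30.2
eef_pos: [0.4894, 0.3361, 0.2595]
tool_rot: [179.7, -20.2, 176.8]
force: [-0.7, 1.1, -2.9]
opening: 0.0196
finger_force: 60.0
```

```bash
python3 - <<'E'
from h import *
a=scoop_now();print(a,env.sense()["force"])
t=cv2.cvtColor(env.snapshot("top"),cv2.COLOR_RGB2BGR); s=cv2.cvtColor(env.snapshot("scene"),cv2.COLOR_RGB2BGR)
W=np.zeros((600,800,3),np.uint8)
W[:400,:400]=cv2.resize(t[210:310,375:475],(400,400),interpolation=cv2.INTER_CUBIC)
W[:400,400:800]=cv2.resize(s[180:280,410:510],(400,400),interpolation=cv2.INTER_CUBIC)
W[400:600,:300]=cv2.resize(s[185:260,170:282],(300,200),interpolation=cv2.INTER_CUBIC)
W[400:600,310:510]=cv2.resize(t[160:270,265:375],(200,200))
cv2.imwrite("pics/c11.png",W)
k=cv2.inRange(cv2.cvtColor(t,cv2.COLOR_BGR2HSV),(22,150,120),(34,255,255))
c=max([c for c in cv2.findContours(k,0,1)[0]],key=cv2.contourArea);print(cv2.boundingRect(c),cv2.approxPolyDP(c,3,True)[:,0].tolist())
path(mix(a[:3],(np.array([.4143,.341,.0]),-3.49,0.),np.r_[0:9]/8))
E
```

```text
(array([0.4109, 0.341 , 0.1617]), np.float64(-3.2860655044616314), np.float64(-0.19814378308380676), array([-109.6311,  390.055 ,  139.5011])) [-0.738   1.0765 -2.9153]
(383, 227, 85, 75) [[396, 227], [384, 286], [456, 301], [467, 242]]
[[1, [-0.73, -0.0, 1.88], [-0.0, -0.0, 0.0]], [1, [-0.73, -0.0, 1.88], [-0.0, -0.0, 0.0]], [1, [-0.73, -0.0, 1.88], [-0.0, -0.0, 0.0]], [1, [-0.73, -0.0, 1.88], [-0.0, -0.0, 0.0]], [1, [-0.73, -0.0, 1.88], [-0.0, -0.0, 0.0]], [1, [-0.73, -0.0, 1.88], [-0.0, -0.0, 0.0]], [1, [-0.73, -0.0, 1.88], [-0.0, -0.0, 0.0]], [1, [-0.73, -0.0, 1.88], [-0.0, -0.0, 0.0]]]
end tcp [0.4925 0.3362 0.0981] [180.   -20.   176.51]
```

View pics/c11.png

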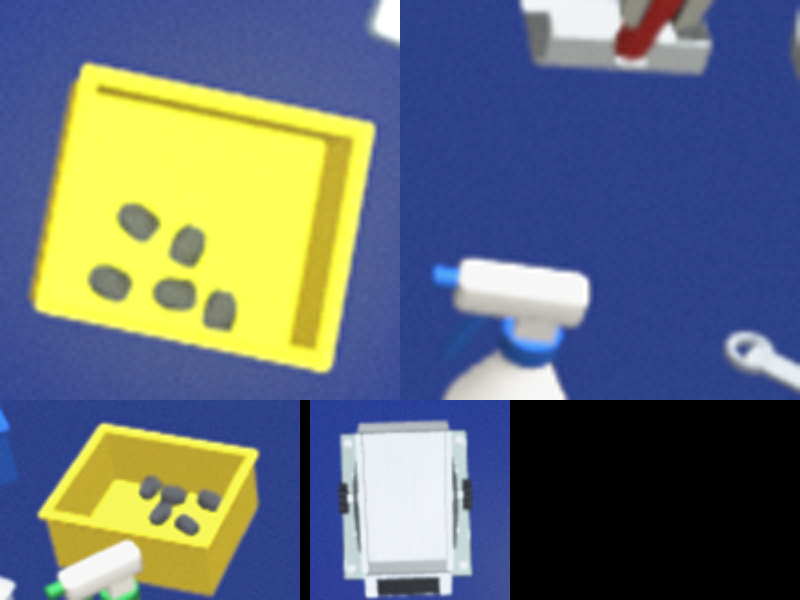

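All five nuts lie in the yellow bin, at crop (137,221), (187,245), (110,283), (176,294) and (220,310). The bin has not moved and the pan is empty. Next I lay the scoop down.

{"fn": "move_arm", "kwargs": {"deltas": [[1, [-0.73, 0, 1.88], [0, 0, 0]], [1, [-0.73, 0, 1.88], [0, 0, 0]], [1, [-0.73, 0, 1.88], [0, 0, 0]], [1, [-0.73, 0, 1.88], [0, 0, 0]], [1, [-0.73, 0, 1.88], [0, 0, 0]], [1, [-0.73, 0, 1.88], [0, 0, 0]], [1, [-0.73, 0, 1.88], [0, 0, 0]], [1, [-0.55, 0, 1.41], [0, 0, 0]], [1, [0, 0, 0], [0, 0, 0]]]}}

```text
t: 31.42
eef_pos: [0.4922, 0.3369, 0.1023]
tool_rot: [179.7, -20.3, 176.8]
force: [-0.2, 1.2, -2.9]
opening: 0.0198
finger_force: 60.0
```

{"fn": "move_arm", "kwargs": {"deltas": [[1, [-0.07, 0, 0.19], [0, 0, 0]], [1, [-0.07, 0, 0.19], [0, 0, 0]], [1, [0, 0, 0], [0, 0, 0]]]}}

```text
t: 31.8
eef_pos: [0.4927, 0.3371, 0.0997]
tool_rot: [179.7, -20.2, 176.8]
force: [0.1, 0.3, -2.3]
opening: 0.0195
finger_force: 60.0
```

{"fn": "move_arm", "kwargs": {"deltas": [[1, [-0.07, 0, 0.19], [0, 0, 0]], [1, [0, 0, 0], [0, 0, 0]], [1, [0, 0, 0], [0, 0, 0]]]}}

```text
t: 32.17
eef_pos: [0.4928, 0.3372, 0.098]
tool_rot: [179.7, -20.2, 176.8]
force: [1.2, 0.4, 5.2]
opening: 0.0197
finger_force: 60.0
```

Table contact. Next I release the scoop and withdraw along the tool axis.

{"fn": "move_arm", "kwargs": {"deltas": [[0, [0, 0, 0], [0, 0, 0]], [0, [0, 0, 0], [0, 0, 0]], [0, [0, 0, 0], [0, 0, 0]], [0, [0, 0, 0], [0, 0, 0]], [0, [0, 0, 0], [0, 0, 0]], [0, [0, 0, -1], [0, 0, 0]], [0, [0, 0, -2], [0, 0, 0]], [0, [0, 0, -3], [0, 0, 0]], [0, [0, 0, -3], [0, 0, 0]], [0, [0, 0, -3], [0, 0, 0]]]}}

```text
t: 33.42
eef_pos: [0.5345, 0.334, 0.2118]
tool_rot: [179.7, -20.2, 176.8]
force: [-0.1, -0.1, -0.3]
opening: 0.0463
finger_force: 0.0
```

{"fn": "move_arm", "kwargs": {"deltas": [[0, [0, 0, -3], [0, 0, 0]], [0, [0, 0, -2], [0, 0, 0]], [0, [0, 0, 0], [0, 0, 0]], [0, [0, 0, 0], [0, 0, 0]]]}}

```text
t: 33.92
eef_pos: [0.5508, 0.3328, 0.2562]
tool_rot: [179.7, -20.3, 176.8]
force: [-0.6, 0.5, -0.6]
opening: 0.0465
finger_force: 0.0
```

```bash
python3 - <<'E'
from h import *
s0=cv2.imread("pics/scene0.png"); s=cv2.cvtColor(env.snapshot("scene"),cv2.COLOR_RGB2BGR); print(env.sense()["eef_pos"],env.sense()["opening"])
# scoop region comparison: back wall + grip, against the first picture
d=cv2.absdiff(s0,s).max(2)[222:246,428:476]; print("changed px",int((d>50).sum()),"of",d.size)
for im in(s0,s):
    m=cv2.inRange(cv2.cvtColor(im,cv2.COLOR_BGR2HSV),(0,150,100),(6,255,255))[215:245,440:475]
    ys,xs=np.nonzero(m); print("red",len(xs),xs.mean()+440,ys.mean()+215)
    w=(im.min(2)>110)[215:250,428:478]; ys,xs=np.nonzero(w); print("pale",len(xs),xs.mean()+428,ys.mean()+215,xs.min()+428,xs.max()+428,ys.max()+215)
E
```

```text
[0.5507 0.3328 0.256 ] 0.046455191475378535
changed px 63 of 1152
red 114 460.2280701754386 230.08771929824562
pale 662 447.3580060422961 234.18277945619334 428 473 249
red 115 459.295652173913 229.9913043478261
pale 664 447.1340361445783 234.15361445783134 428 472 249
```

The scoop is back within about 2 mm of its starting pixels, flat and free of the gripper. I'm handing the job in.

```bash
python3 -c "
from bench import env
print(env.close_job())"
```

```text
the job is handed in; nothing more can be done
None
```

The pan is tipped to its stop, all five nuts went into the yellow bin in one scoopful, the scoop is laid flat back where it was and released, and I handed the job in at about 34 s; no verdict came back.

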